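Mark a gearbox shaft and make up the kit

ROBOT

A 6-joint arm with a two-finger parallel gripper is mounted at the origin on the work surface. World frame = base frame: x ahead of the robot, y to its left, z up, the work surface at z = 0. Lengths are in mm, angles in rad, forces in N, time in s.
With the tool pointing down it reaches from about 350 to 975 mm from the base axis. Payload 7.1 kg.
Tool frame: the origin (TCP) lies midway between the tips of the shut fingers; the grasp point (between the pads) lies 19 mm behind it; z points along the fingers, y is the line along which they close (so a half turn about z gives the same grasp; the last joint's range is limited). The gripper opens to 88 mm and grips with 3 to 60 N. Pads are 20 mm wide; open, the fingers measure 115 mm over their backs; the gripper's body (75 mm by 178 mm) begins 61 mm behind the grasp point.
Start: joints at [-1.185, 0.423, 1.63, -0, 1.089, -0.019], TCP at [246.162, -574.464, 222.675] pointing down, gripper open.
Joint ranges: [-3, 3], [-0.9, 2.11], [0.09, 2.58], [-1.31, 4.45], [0.11, 2.69], [-2.54, 2.54]. Speed limits (rad/s): [2.39, 2.39, 3.01, 3.14, 3.14, 3.14].

INTERFACE

Orientations are given as a rotation vector (axis times angle).
In Python, from workcell import ctrl gives the robot as it stands. The module is installed in compiled form; this text tells all that it offers.
- The arm moves only by the tool apply_moves, never from a script. Its argument "targets" is a list of rows, each a list of 3 entries, a list of its own where there are three numbers: the opening, from -1 (shut) to 1 (fully open), then the shift along the tool's x, y, z normalised to -1 to 1, where 1 is 5 cm, then the turn, a rotation vector about the tool's x, y, z normalised to -1 to 1, where 1 is 90 degrees. In form: [[jaw, [x, y, z], [wx, wy, wz]], ...]. A call has 1 to 8 rows; each row shifts and turns the commanded pose from where the row before left it, along the tool's axes as they then stand; what a row does not reach is not made up. A row lasts 1/8 s, in which the tool goes at most 62.5 mm and 10.7 degrees, less where a joint would pass 70% of its speed; a pose out of reach is approached as far as the arm can. A call with a number of a shift or a turn outside -1 to 1 is refused whole. A call with a gripper value outside its range is refused whole. The fingers move at their own pace and stop on an object; the grip force is fixed at half the most. Time passes only in rows, so rows that do not move let the fingers close. It gives the time, the measured TCP pose, the force, the opening and the grip force at its end, in the units of the state.
- ctrl.get_obs(): the state, without advancing time (a new reading comes with each control period).
- ctrl.get_image(name): name is "scene" or "top"; returns a dict with "pixels" (400x640x3 uint8, blue, green, red), "camera_matrix" (3x3 intrinsics, pixels), "view" (4x4, takes a point from world to camera coordinates). Camera axes: x right, y down, z forward; pixel columns grow to the right and rows downward; lengths in mm; the calibration is good to about 2 mm. A picture is of the moment at which its call begins. There is no depth.
- ctrl.close_job(): hands the job in; it is judged then, once.
Trained networks look in the newest picture that a camera, given by its name, has taken for a name from the list of things; names that differ only in an ending like _2 or _b are one class to them, and where a whole thing is asked for, a point or a joint stands for the part that bears it (a point fixed in the world has none). Each returns a list of dicts, best first, with "score" (0 to 1); they miss things now and then, are a little off and sometimes report something else, mostly with a low value. They report only what shows in the picture. A call takes as long as a camera call. They do not tell look-alikes from the thing itself.
- ctrl.masks_of(label, camera): "region" (400x640 bool, what is visible of it) and "bbox" ([left, top, right, bottom] in pixels, round what is visible of it).
- ctrl.pinpoint(label, camera): "xy" ([column, row] in pixels: a listed point, or the origin of a listed thing).
The state is a dict: "t": time; "qpos": joint angles; "qvel": joint speeds; "joint_torque": joint torques, N m; "ee_pos": TCP position; "orientation": TCP orientation; "ft_force": force on the tool from outside, world axes, zero at the start; "moment": the same for the moment, N m; "width": finger opening in mm; "grasp_force": force on a finger pad.
Only numpy, scipy, OpenCV 4.12 (cv2) and the standard library are available. Lean on these libraries where they do the work, as an engineer would, in place of code of your own. Each camera call takes 0.05 s, during which the arm holds its last target. There are 200 camera calls.

TASK

Pick the shaft with the square flange on its end out of the crate, lay it in the vees of the marking jig with its plain tip home against the stop under the sprung punch, and knock the punch down onto it with the mallet. Then put the marked shaft and every washed gear from the washer's catch tray into the tote, with the mallet's head back on its rubber pad. Leave the other parts in the crate and do not disturb the oil bottle or spray can; nothing but the mallet may push the punch.

Things in the scene. Friction and masses are not known exactly. Their poses are not given: they have to be found in the camera images.
- crate: fixed green plastic crate of used gearbox parts, 290 x 260 x 60 mm; open-topped bin, origin at the centre of its underside, x along its 1st size, z up; floor and walls 5 mm thick, inside, three shafts lie side by side roughly along its x, and two loose steel rings (62 mm across, 18 mm high) lie on the crate's -x side
- shaft: the wanted steel shaft, 28 mm round, 150 mm long, 0.7 kg, the only one with a square flange (44 x 44 x 12 mm) on one END, plus a toothed collar 44 mm across at x 38 to 56 mm. Origin on its axis in the bare length to grip (x -40 to 38 mm), 52 mm from the flange's outer face; x runs along the axis to the plain tip at 98 mm. In the crate its axis is 22 mm above the floor
- shaft_tip (a point): centre of the shaft's plain end face, x = +98 mm of the shaft
- shaft_flange (a point): centre of the outer face of the shaft's square flange, x = -52 mm of the shaft
- gearshaft: other shaft in the crate (not wanted), same length, with three toothed collars 44 mm across and no square flange; origin on its axis, x along it
- midshaft: other shaft in the crate (not wanted), same length, with a square flange in its MIDDLE and a toothed collar on each end; origin on its axis, x along it
- ring_a: loose steel ring in the crate (not wanted), 62 mm across, 18 mm high, origin at the centre of its underside
- ring_b: loose steel ring in the crate (not wanted), as ring_a
- jig: fixed marking jig, base 110 x 200 x 12 mm (y -85 to 115 mm), origin under it. Two vees (12 mm thick at y -58 and 40, lips 39 high) hold the shaft along y, axis at x 0, z 42 mm. Column (50 x 36, 107 high) is the stop at y 69; its arm (34 wide, y 45 to 75, z 85 to 107) overhangs the shaft's tip: bring the shaft in sideways along x at axis height about 56, then lower. Home: origin at (0,-29,42) mm
- jig_stop (a point): point on the column's face where the middle of the shaft's tip ends up (jig 0, 69, 42 mm); axes as the jig
- punch (a joint): sprung steel punch pin (10 mm stem, round cap 28 mm across, 8 mm thick), m pressed down: 0 up, springs back by itself. Its tip, 12 mm short of the stop, stands 22 mm above a shaft lying home and meets it at about 0.022; without a shaft it stops at 0.025. About 2 N to start, 5 N at the shaft
- punch_top (a point): centre of the top of the punch's cap, where the mallet strikes; 146 mm above the bench when up
- pad: fixed rubber pad where the mallet lives, 160 x 110 x 4 mm, origin at the centre of its underside
- mallet: mallet, 0.45 kg, standing on one face of its black block head (48 x 48 mm, 70 mm high) with the wooden handle level; origin at the centre of the head's lower face, z up the head. The handle, 24 x 24 mm, sticks out along -x at height 35 mm and ends 170 mm from the head's centre; grip it at about (-70, 0, 35) mm
- mallet_head (a point): centre of the mallet's head, mallet (0, 0, 35) mm
- tote: fixed grey plastic tote for the gearbox kit, 300 x 232 x 55 mm; open-topped bin, origin at the centre of its underside, x along its 1st size, z up; floor and walls 5 mm thick, empty at first
- catch_tray: fixed aluminium catch tray under the parts washer's chute, 280 x 180 mm, floor 4 mm, rim 15 mm high, origin at the centre of its underside; the chute rises from its -y edge
- gear1: washed steel gear standing on its flat face, 60 mm across, 40 mm high, 0.5 kg, origin at the centre of its lower face; three to five of the five gears are present
- gear2: washed steel gear standing on its flat face, 60 mm across, 40 mm high, 0.5 kg, origin at the centre of its lower face; three to five of the five gears are present
- gear3: washed steel gear standing on its flat face, 60 mm across, 40 mm high, 0.5 kg, origin at the centre of its lower face; three to five of the five gears are present
- gear4: washed steel gear standing on its flat face, 60 mm across, 40 mm high, 0.5 kg, origin at the centre of its lower face; three to five of the five gears are present
- gear5: washed steel gear standing on its flat face, 60 mm across, 40 mm high, 0.5 kg, origin at the centre of its lower face; three to five of the five gears are present
- oil_bottle: blue oil bottle 70 mm across, 200 mm high, a bystander; origin under it
- spray_can: spray can 60 mm across, 160 mm high, a bystander; origin under it
Mind the look-alikes: they are no part of the job. What is shaped like the mallet but turquoise is not meant.

How it is judged:
By the outcome, as a careful person would: the job done as asked, in the order asked, and still so for the second after the job is handed in, with the robot touching nothing.
Of gear1, gear2, gear3, gear4, gear5 only 3 to 5 are there at a start; the rules pass over those that are not, and their reading is None.
At some moment in a run one of gear1, gear2, gear3, gear4, gear5, mallet may be knocked a few centimetres aside while the robot is not near it.
Once in a run the grip may slacken for a moment while it holds something.
It also fails if it takes over 208 s, if anything falls off the work surface, if the arm or the gripper's body presses on something with over 40 N, if the wrist force passes 120 N, or if a joint passes its speed limit or range.

## Working session

There is one attempt and no reset: what is moved stays moved. The work goes in short steps, Python scripts to look and compute and a tool call to move; the robot and the scene stay as the last step left them, time stands still between calls to the robot, and variables do not carry over. Pictures are saved under pics/ and viewed, at most 14 in all, crops included, and the job is handed in when it is done.

Besides the shell and the picture viewer there is one more tool, called after "Call:" as name([rows], argument=value, ...), one row to a line, values as JSON. apply_moves: Moves the arm, as the interface text tells. Scaled input: -1 to 1 covers 5 cm each way for a shift and 90 degrees each way for a turn. Its arguments: {"type":"object","properties":{"targets":{"type":"array"}},"required":["targets"]}

```bash
mkdir -p pics
python3 - <<'E'
from workcell import ctrl
import cv2,numpy as np,pickle
o=ctrl.get_obs();print({k:np.round(v,3) for k,v in o.items()})
for n in("scene","top"):
    d=ctrl.get_image(n);cv2.imwrite(f"pics/{n}0.png",d["pixels"]);print(n,np.round(d["camera_matrix"],1).tolist(),np.round(d["view"],4).tolist())
for c in("top","scene"):
  for l in["shaft_tip","shaft_flange","shaft","jig","jig_stop","punch_top","pad","mallet","mallet_head","tote","catch_tray","gear1","crate","oil_bottle","spray_can"]:
    print(c,l,[(np.round(r["xy"]).tolist(),round(float(r["score"]),2)) for r in ctrl.pinpoint(l,c)][:7])
E
```

```text
{'t': np.float64(0.0), 'qpos': array([-1.185,  0.424,  1.631, -0.   ,  1.089, -0.019]), 'qvel': array([ 0.001, -0.001,  0.   , -0.001, -0.   ,  0.   ]), 'joint_torque': array([ 3.0000e-03, -5.4462e+01, -2.7367e+01,  6.4000e-02,  2.3000e-02,
       -0.0000e+00]), 'ee_pos': array([ 245.92 , -573.954,  221.913]), 'orientation': array([-3.076e+00, -6.310e-01,  1.000e-03]), 'ft_force': array([-0.186,  0.162,  0.325]), 'moment': array([-0.007,  0.002, -0.046]), 'grasp_force': np.float64(0.0), 'width': np.float64(87.4)}
scene [[448.5, 0.0, 321.8], [0.0, 448.5, 195.9], [0.0, 0.0, 1.0]] [[-0.7386, 0.6739, -0.0199, 338.5998], [0.4784, 0.503, -0.7199, -117.1445], [-0.4751, -0.5412, -0.6938, 1434.259], [0.0, 0.0, 0.0, 1.0]]
top [[402.5, 0.0, 320.9], [0.0, 402.5, 200.3], [0.0, 0.0, 1.0]] [[-0.0114, -0.9998, 0.0148, -10.4533], [-0.9982, 0.0105, -0.0597, 438.3163], [0.0595, -0.0154, -0.9981, 1426.5807], [0.0, 0.0, 0.0, 1.0]]
top shaft_tip [([208.0, 179.0], 0.64), ([290.0, 132.0], 0.58)]
top shaft_flange [([205.0, 220.0], 0.71)]
top shaft [([407.0, 161.0], 0.71)]
top jig [([294.0, 132.0], 0.63), ([2
[... 842 characters left out ...]
 0.66)]
scene jig_stop [([297.0, 315.0], 0.84), ([428.0, 294.0], 0.67)]
scene punch_top [([290.0, 282.0], 0.58)]
scene pad [([340.0, 251.0], 0.61)]
scene mallet [([313.0, 130.0], 0.88), ([416.0, 337.0], 0.26)]
scene mallet_head [([327.0, 254.0], 0.98), ([313.0, 119.0], 0.9)]
scene tote [([281.0, 207.0], 0.56), ([474.0, 284.0], 0.19)]
scene catch_tray [([473.0, 283.0], 0.73), ([230.0, 174.0], 0.67)]
scene gear1 [([217.0, 191.0], 0.97), ([232.0, 158.0], 0.74), ([210.0, 171.0], 0.65)]
scene crate [([424.0, 291.0], 0.61), ([416.0, 337.0], 0.5)]
scene oil_bottle [([345.0, 377.0], 0.64), ([292.0, 282.0], 0.32), ([396.0, 271.0], 0.27)]
scene spray_can [([205.0, 253.0], 0.9), ([344.0, 376.0], 0.25)]
```

View pics/top0.png

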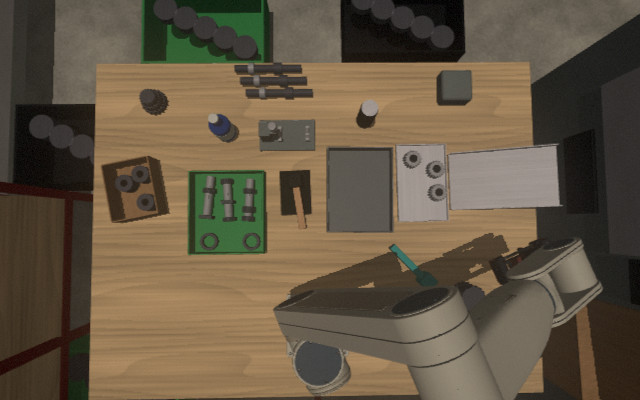

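View pics/scene0.png

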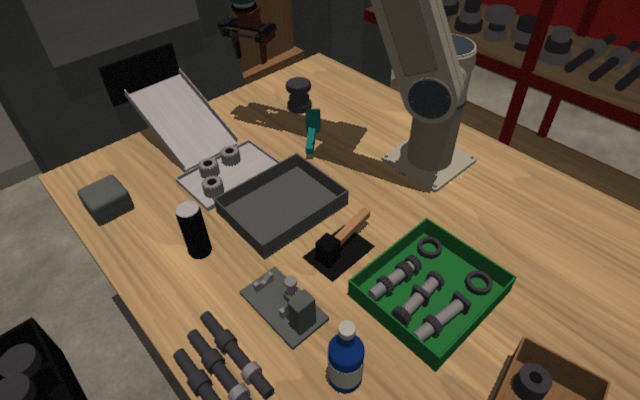

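Top picture: crate with three shafts at (208,198), (228,198) and (249,198), jig at (287,134), mallet on its pad at (297,185), tote at (360,190), gears at (412,159), (436,169) and (437,192), and a turquoise look-alike mallet at (415,265). Candidates for the wanted shaft are those three; (208,198) looks like the one with an end flange. Black bars at (275,80) and the box at (135,190) are also look-alikes. I'll check this in a close crop.

```bash
cat > h.py <<'E'
from workcell import ctrl
import cv2,numpy as np
from scipy.spatial.transform import Rotation as R
CAM={}
def cam(n):
    if n not in CAM:
        CAM[n]=ctrl.get_image(n)
    return CAM[n]
def w(n,uv,z):
    d=cam(n);V=d["view"];c=-V[:3,:3].T@V[:3,3]
    r=V[:3,:3].T@np.linalg.solve(d["camera_matrix"],[uv[0],uv[1],1.])
    return c+r*(z-c[2])/r[2]
def proj(n,p):
    d=cam(n);q=d["camera_matrix"]@(d["view"][:3,:3]@np.asarray(p,float)+d["view"][:3,3]);return q[:2]/q[2]
def tri(uvs):
    A=[];b=[]
    for n,uv in uvs:
        d=cam(n);V=d["view"];c=-V[:3,:3].T@V[:3,3]
        r=V[:3,:3].T@np.linalg.solve(d["camera_matrix"],[uv[0],uv[1],1.]);r/=np.linalg.norm(r)
        P=np.eye(3)-np.outer(r,r);A.append(P);b.append(P@c)
    return np.linalg.solve(sum(A),sum(b))
def st():
    o=ctrl.get_obs();return o
E
python3 - <<'E'
from h import *
t=cv2.imread("pics/top0.png");s=cv2.imread("pics/scene0.png")
a=cv2.resize(t[100:265,180:330],(540,594),interpolation=3)
b=cv2.resize(s[210:370,230:520],None,fx=2.7,fy=2.7,interpolation=3)
cv2.imwrite("pics/ct.png",a);cv2.imwrite("pics/cs.png",b)
for l,z in[("shaft_tip",27),("shaft_flange",27),("jig_stop",42),("punch_top",146),("pad",0),("mallet_head",39),("tote",0),("catch_tray",0),("gear1",4),("crate",0),("jig",0),("oil_bottle",0),("spray_can",0),("ring_a",5)]:
  for c in("top","scene"):
    print(l,c,[(np.round(w(c,r["xy"],z)).tolist(),round(float(r["score"]),2)) for r in ctrl.pinpoint(l,c)][:4])
def rect(l,c,z):
  m=ctrl.masks_of(l,c)
  for k in m[:2]:
    p=np.argwhere(k["region"])[:,::-1].astype(np.float32);W=np.array([w(c,q,z)[:2] for q in p],np.float32)
    print(l,c,round(float(k["score"]),2),np.array(k["bbox"]).tolist(),[np.round(x,1) for x in cv2.minAreaRect(W)])
for l,z in[("tote",55),("crate",60),("pad",4),("catch_tray",15),("jig",12),("mallet",40),("shaft",27)]:rect(l,"top",z)
E
```

```text
shaft_tip top [([517.0, 382.0, 27.0], 0.64), ([684.0, 94.0, 27.0], 0.58)]
shaft_tip scene [([531.0, 377.0, 27.0], 0.73), ([423.0, 315.0, 27.0], 0.25)]
shaft_flange top [([379.0, 387.0, 27.0], 0.77)]
shaft_flange scene [([375.0, 396.0, 27.0], 0.78)]
jig_stop top [([681.0, 164.0, 42.0], 0.69)]
jig_stop scene [([677.0, 158.0, 42.0], 0.74), ([523.0, 96.0, 42.0], 0.44), ([499.0, -117.0, 42.0], 0.27)]
punch_top top [([673.0, 145.0, 146.0], 0.46)]
punch_top scene [([682.0, 154.0, 146.0], 0.44)]
pad top [([463.0, 85.0, 0.0], 0.92), ([409.0, 324.0, 0.0], 0.56)]
pad scene [([464.0, 72.0, -0.0], 0.69), ([623.0, 66.0, 0.0], 0.53)]
mallet_head top [([507.0, 64.0, 39.0], 0.89), ([153.0, -380.0, 39.0], 0.62), ([676.0, 160.0, 39.0], 0.42)]
mallet_head scene [([511.0, 83.0, 39.0], 0.87), ([148.0, -380.0, 39.0], 0.72), ([594.0, -297.0, 39.0], 0.38)]
tote top [([470.0, -162.0, 0.0], 0.94), ([428.0, 396.0, 0.0], 0.34)]
tote scene [([470.0, -155.0, 0.0], 0.96)]
catch_tray top [([501.0, -379.0, 0.0], 0.61), ([385.0, 402.0, 0.0], 0.57), ([472.0, -414.0, 0.0], 0.37)]
catch_tray scene [([490.0, -376.0, -0.0]
[... 1336 characters left out ...]
6]), array([ 43.2, 151.3]), np.float64(88.0)]
catch_tray top 0.72 [396.1, 143.1, 559.4, 223.8] [array([ 500.8, -578.4]), array([285.8, 588.1]), np.float64(0.2)]
jig top 0.79 [255.6, 119.2, 317.2, 152.6] [array([676., 108.]), array([202.2, 109.6]), np.float64(89.6)]
jig top 0.74 [200.6, 231.8, 220.4, 251.5] [array([298.1, 384.7]), array([60.4, 56.5]), np.float64(89.3)]
mallet top 0.83 [389.8, 243.4, 440.3, 285.2] [array([ 202.1, -329.9]), array([198.6,  51.9]), np.float64(44.3)]
mallet top 0.61 [286.6, 170.3, 305.0, 230.0] [array([436.8,  73.6]), array([195.9,  50.2]), np.float64(4.3)]
shaft top 0.86 [199.6, 174.6, 216.8, 219.1] [array([453.4, 386.8]), array([ 46. , 150.4]), np.float64(85.7)]
```

View pics/ct.png

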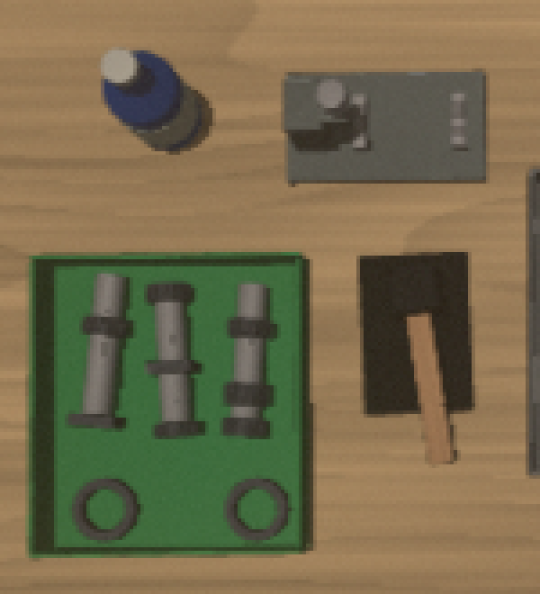

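View pics/cs.png

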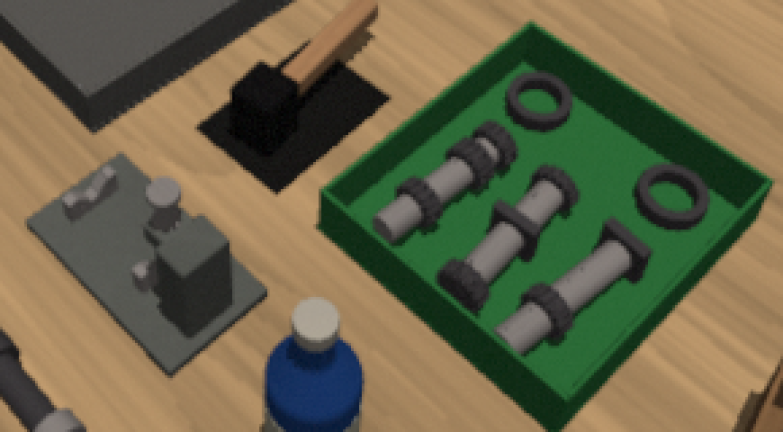

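The crops confirm it: the left shaft at (207,197) has its flange at (207,217) and its plain tip at (210,176). The middle one has a mid flange and the right one has three collars. The black mallet is at (297,185). I'll start moving.

```bash
cat >> h.py <<'E'
def pose():
    o=ctrl.get_obs();M=R.from_rotvec(o["orientation"]).as_matrix();return np.array(o["ee_pos"]),np.degrees(np.arctan2(M[1,0],M[0,0])),M
def plan(wps,start=None):
    """wps: (x,y,z_tcp,yaw,jaw[,mmrow])"""
    if start is None: p,yaw,M=pose();print("tilt",np.round(M[:2,2],4))
    else: p,yaw=np.array(start[:3],float),start[3]
    out=[]
    for wp in wps:
        t=np.array(wp[:3],float);sp=wp[5] if len(wp)>5 else 45
        dy=(wp[3]-yaw+180)%360-180
        n=max(1,int(np.ceil(max(np.linalg.norm(t-p)/sp,abs(dy)/10.4))))
        for i in range(n):
            k=n-i;d=(t-p)/k;a=np.radians(yaw)
            X=np.array([np.cos(a),np.sin(a),0]);Y=np.array([np.sin(a),-np.cos(a),0])
            s=np.round(np.array([d@X,d@Y,-d[2]])/50,2 if k>1 else 3)
            e=((wp[3]-yaw+180)%360-180)/k
            wz=round(-e/90,3)
            out.append([wp[4],s.tolist(),[0,0,wz]])
            p=p+50*(s[0]*X+s[1]*Y)-np.array([0,0,50*s[2]]);yaw-=90*wz
    for i in range(0,len(out),8):print("["+",".join(f"[{j},{s},{r}]".replace(" ","") for j,s,r in out[i:i+8])+"]")
    print("end",np.round(p,1),round(yaw,1),len(out))
E
python3 - <<'E'
from h import *
def wp(x,y,z,yaw,j):return(x,y,z,yaw,j)
g=np.array([430.5,388.5])+16*np.array([np.cos(np.radians(-4.3)),np.sin(np.radians(-4.3))])
print(g)
plan([(500,-150,230,15,0),(g[0],g[1],130,-4.3,0)])
m=ctrl.masks_of("midshaft","top")
for k in m[:3]:
    p=np.argwhere(k["region"])[:,::-1].astype(float);print(k["score"],np.round(w("top",p.mean(0),27)),k["bbox"])
E
```

```text
[446.45496214 387.30034037]
tilt [ 0. -0.]
[[0,[0.73,-0.53,-0.01],[0,0,np.float64(0.008)]],[0,[0.72,-0.54,-0.01],[0,0,np.float64(0.008)]],[0,[0.71,-0.55,-0.01],[0,0,np.float64(0.008)]],[0,[0.71,-0.55,-0.01],[0,0,np.float64(0.008)]],[0,[0.7,-0.56,-0.02],[0,0,np.float64(0.008)]],[0,[0.69,-0.57,-0.01],[0,0,np.float64(0.009)]],[0,[0.69,-0.58,-0.02],[0,0,np.float64(0.008)]],[0,[0.68,-0.59,-0.01],[0,0,np.float64(0.009)]]]
[[0,[0.67,-0.6,-0.02],[0,0,np.float64(0.008)]],[0,[0.66,-0.61,-0.01],[0,0,np.float64(0.009)]],[0,[0.655,-0.62,-0.016],[0,0,np.float64(0.008)]],[0,[0.13,-0.82,0.15],[0,0,np.float64(0.016)]],[0,[0.11,-0.82,0.15],[0,0,np.float64(0.017)]],[0,[0.09,-0.83,0.15],[0,0,np.float64(0.016)]],[0,[0.07,-0.83,0.15],[0,0,np.float64(0.017)]],[0,[0.05,-0.83,0.16],[0,0,np.float64(0.016)]]]
[[0,[0.03,-0.83,0.15],[0,0,np.float64(0.017)]],[0,[0.01,-0.83,0.16],[0,0,np.float64(0.016)]],[0,[-0.01,-0.83,0.15],[0,0,np.float64(0.017)]],[0,[-0.04,-0.83,0.16],[0,0,np.float64(0.016)]],[0,[-0.06,-0.83,0.15],[0,0,np.float64(0.017)]],[0,[-0.08,-0.83,0.16],[0,0,np.float64(0.016)]],[0,[-0.1,-0.82,0.15],[0,0,np.float64(0.017)]],[0,[-0.12,-0.82,0.16],[0,0,np.float64(0.016)]]]
end [446.5 387.3 130. ] -4.3 24
0.63 [438. 242.  27.] [239.3, 183.2, 255.5, 223.3]
0.58 [444. 317.  27.] [222.2, 177.9, 235.2, 219.3]
0.29 [450. 385.  27.] [199.1, 174.4, 216.3, 219.6]
```

Call:
apply_moves([
  [0, [0.73, -0.53, -0.01], [0, 0, 0.008]],
  [0, [0.72, -0.54, -0.01], [0, 0, 0.008]],
  [0, [0.71, -0.55, -0.01], [0, 0, 0.008]],
  [0, [0.71, -0.55, -0.01], [0, 0, 0.008]],
  [0, [0.7, -0.56, -0.02], [0, 0, 0.008]],
  [0, [0.69, -0.57, -0.01], [0, 0, 0.009]],
  [0, [0.69, -0.58, -0.02], [0, 0, 0.008]],
  [0, [0.68, -0.59, -0.01], [0, 0, 0.009]],
])

```text
t: 4.55
ee_pos: [431.6, -264.7, 228.0]
orientation: [3.106, 0.47, 0.001]
ft_force: [0.2, -0.3, 0.3]
width: 44.1
grasp_force: 0.0
```

Call:
apply_moves([
  [0, [0.67, -0.6, -0.02], [0, 0, 0.008]],
  [0, [0.66, -0.61, -0.01], [0, 0, 0.009]],
  [0, [0.655, -0.62, -0.016], [0, 0, 0.008]],
  [0, [0.13, -0.82, 0.15], [0, 0, 0.016]],
  [0, [0.11, -0.82, 0.15], [0, 0, 0.017]],
  [0, [0.09, -0.83, 0.15], [0, 0, 0.016]],
  [0, [0.07, -0.83, 0.15], [0, 0, 0.017]],
  [0, [0.05, -0.83, 0.16], [0, 0, 0.016]],
])

```text
t: 5.55
ee_pos: [478.8, 58.1, 192.0]
orientation: [-3.135, -0.207, -0.001]
ft_force: [-0.1, 0.0, -0.5]
width: 44.1
grasp_force: 0.0
```

Call:
apply_moves([
  [0, [0.03, -0.83, 0.15], [0, 0, 0.017]],
  [0, [0.01, -0.83, 0.16], [0, 0, 0.016]],
  [0, [-0.01, -0.83, 0.15], [0, 0, 0.017]],
  [0, [-0.04, -0.83, 0.16], [0, 0, 0.016]],
  [0, [-0.06, -0.83, 0.15], [0, 0, 0.017]],
  [0, [-0.08, -0.83, 0.16], [0, 0, 0.016]],
  [0, [-0.1, -0.82, 0.15], [0, 0, 0.017]],
  [0, [-0.12, -0.82, 0.16], [0, 0, 0.016]],
])

```text
t: 6.55
ee_pos: [446.3, 388.8, 129.8]
orientation: [-3.139, 0.118, -0.0]
ft_force: [0.8, 1.0, -0.5]
width: 44.2
grasp_force: 0.0
```

Run:
```python
from h import *
print(pose()[:2],np.round(ctrl.get_obs()["qpos"],2))
cv2.imwrite("pics/t1.png",cam("top")["pixels"])
for l,z in(("shaft_tip",27),("shaft_flange",27),("shaft",27)):
  for c in("scene","top"):
    print(l,c,[(np.round(w(c,r["xy"],z)).tolist(),round(float(r["score"]),2)) for r in ctrl.pinpoint(l,c)][:3])
plan([(446.5,387.3,10,-4.3,0,40)])
```

```text
(array([446.29739109, 388.79207693, 129.83948629]), np.float64(-4.297094100290757)) [ 0.7   0.49  1.77 -0.    0.88  2.34]
shaft_tip scene [([531.0, 379.0, 27.0], 0.75)]
shaft_tip top [([520.0, 382.0, 27.0], 0.67)]
shaft_flange scene [([379.0, 390.0, 27.0], 0.57)]
shaft_flange top [([378.0, 397.0, 27.0], 0.52)]
shaft scene [([427.0, 380.0, 27.0], 0.67), ([412.0, 323.0, 27.0], 0.33)]
shaft top [([437.0, 389.0, 27.0], 0.58), ([512.0, 76.0, 27.0], 0.39)]
tilt [ 0.     -0.0001]
[[0,[-0.0,-0.01,0.6],[0,0,np.float64(-0.0)]],[0,[-0.0,-0.0,0.6],[0,0,np.float64(-0.0)]],[0,[-0.0,-0.01,0.6],[0,0,np.float64(-0.0)]],[0,[-0.006,-0.001,0.605],[0,0,np.float64(-0.0)]]]
end [446.5 387.3  10. ] -4.3 4
```

Call:
apply_moves([
  [0, [0, 0, 0.6], [0, 0, 0]],
  [0, [0, 0, 0.6], [0, 0, 0]],
  [0, [0, 0, 0.6], [0, 0, 0]],
  [0, [0, 0, 0.5], [0, 0, 0]],
  [0, [0, 0, 0.1], [0, 0, 0]],
  [0, [0, 0, 0], [0, 0, 0]],
  [-1, [0, 0, 0], [0, 0, 0]],
  [-1, [0, 0, 0], [0, 0, 0]],
])

```text
t: 7.95
ee_pos: [446.5, 386.2, 11.0]
orientation: [3.138, -0.116, -0.0]
ft_force: [-0.6, -2.6, 3.1]
width: 27.6
grasp_force: 25.8
```

Call:
apply_moves([
  [-1, [0, 0, 0], [0, 0, 0]],
  [-1, [0, 0, 0], [0, 0, 0]],
  [-1, [0, 0, 0], [0, 0, 0]],
  [-1, [0, 0, -0.1], [0, 0, 0]],
  [-1, [0, 0, -0.3], [0, 0, 0]],
  [-1, [0, 0, -0.6], [0, 0, 0]],
  [-1, [0, 0, -0.8], [0, 0, 0]],
  [-1, [0, 0, -0.8], [0, 0, 0]],
])

```text
t: 8.95
ee_pos: [446.1, 387.3, 141.8]
orientation: [-3.139, 0.116, 0.0]
ft_force: [0.1, 0.7, -7.1]
width: 27.3
grasp_force: 29.9
```

Run:
```python
from h import *
p,y,M=pose();print(p,y,ctrl.get_obs()["grasp_force"])
for l,z in(("shaft_tip",p[2]+19),("shaft_flange",p[2]+19)):
  a={}
  for c in("scene","top"):
    r=ctrl.pinpoint(l,c)
    for q in r[:2]:print(l,c,np.round(q["xy"],1),round(float(q["score"]),2),np.round(w(c,q["xy"],z)))
    if r:a[c]=r[0]["xy"]
  if len(a)==2:print("tri",tri(list(a.items())))
for c in("scene","top"):
  for k in ctrl.masks_of("jig",c)[:2]+ctrl.masks_of("punch",c)[:2]:
    q=np.argwhere(k["region"])[:,::-1].astype(float);print(c,k["score"],k["bbox"],q.mean(0))
```

```text
[446.06322143 387.25397455 141.82464971] -4.244165275695133 29.9483522772789
shaft_tip scene [414.5 338.4] 0.91 [599. 409. 161.]
shaft_tip scene [231.9 157.6] 0.44 [ 544. -259.  161.]
shaft_tip top [208.4 178.2] 0.67 [504. 347. 161.]
tri [524.28111553 378.10621763  24.01087281]
shaft_flange scene [477.7 268.8] 0.74 [382. 399. 161.]
shaft_flange scene [328.9 254. ] 0.2 [579. 160. 161.]
scene 0.85 [239.2, 268.3, 327.7, 352.1] [284.23903743 305.68877005]
scene 0.69 [283.6, 274.9, 296.0, 295.8] [290.06578947 281.98684211]
top 0.55 [257.4, 121.0, 316.0, 152.7] [285.75225496 135.24473842]
top 0.62 [268.0, 124.4, 273.6, 130.3] [271.11111111 126.48148148]
```

```bash
cat >> h.py <<'E'
def snap():
    for n in("scene","top"):CAM[n]=ctrl.get_image(n)
E
python3 - <<'E'
from h import *
snap()
p,y,M=pose();print(p,y)
for l in("shaft_tip","shaft_flange"):
  a={}
  for c in("scene","top"):
    r=ctrl.pinpoint(l,c)
    for q in r[:2]:print(l,c,np.round(q["xy"],1),round(float(q["score"]),2),np.round(w(c,q["xy"],p[2]+19)))
    if r:a[c]=r[0]["xy"]
  if len(a)==2:print("tri",tri(list(a.items())))
s=CAM["scene"]["pixels"];t=CAM["top"]["pixels"]
im=np.hstack([cv2.resize(s[180:340,380:540],(390,390)),cv2.resize(t[110:230,170:290],(390,390))]);cv2.imwrite("pics/held.png",im)
# jig edges, top: bright-level contour fit
m=[k for k in ctrl.masks_of("jig","top")][0]["region"].astype(np.uint8)
q=np.argwhere(m)[:,::-1]
W=np.array([w("top",x,12)[:2] for x in q],np.float32);print(cv2.minAreaRect(W))
for c in("top","scene"):
  for l,z in(("punch_top",146),("jig_stop",42)):
    print(c,l,[(np.round(r["xy"],1),np.round(w(c,r["xy"],z)),round(float(r["score"]),2)) for r in ctrl.pinpoint(l,c)[:2]])
for P in((676,150,146),(676,150,107)):print(P,proj("top",P),proj("scene",P))
E
```

```text
[446.07505916 387.01200839 138.94855544] -4.255806976979307
shaft_tip scene [429.3 308.2] 0.66 [527. 388. 158.]
shaft_tip top [198.  175.8] 0.53 [513. 381. 158.]
tri [515.91241003 384.31027557 141.39018195]
((677.8595581054688, 106.27977752685547), (205.89183044433594, 113.30120086669922), 89.50614929199219)
top punch_top [(array([272.7, 125.2]), array([679., 142., 146.]), 0.37)]
top jig_stop [(array([267.7, 135.2]), array([669., 171.,  42.]), 0.62)]
scene punch_top [(array([290.2, 283.4]), array([682., 152., 146.]), 0.56), (array([338.9, 250.2]), array([548., 158., 146.]), 0.43)]
scene jig_stop [(array([299., 311.]), array([673., 162.,  42.]), 0.81)]
(676, 150, 146) [270.24887244 126.00177527] [291.66223364 281.02034003]
(676, 150, 107) [271.53037413 128.82297051] [292.87720244 291.76298254]
```

View pics/held.png

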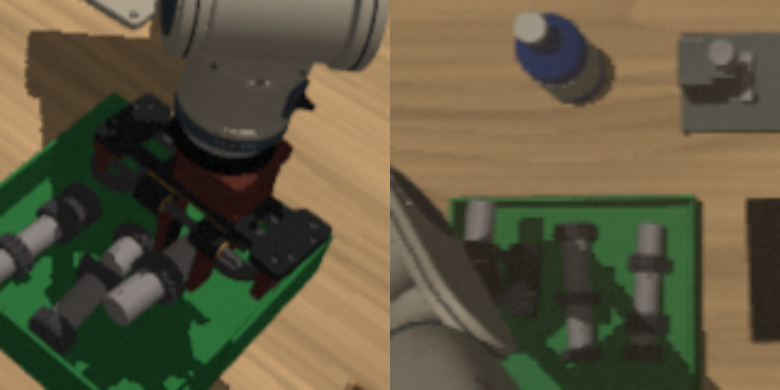

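Run:
```python
from h import *
for P in((528,381,158),(524,381,158),(528,381,150),(520,382,158)):print(P,proj("top",P),proj("scene",P))
print(tri([("top",(197.5,173)),("scene",(432,307))]))
```

```text
(528, 381, 158) [198.06466159 171.06437062] [426.32022316 306.1979326 ]
(524, 381, 158) [198.05620827 172.30060572] [427.61547054 304.97001363]
(528, 381, 150) [198.78123987 171.3913721 ] [425.73754339 308.45484974]
(520, 382, 158) [197.73530602 173.54023231] [429.31868509 304.07346859]
[520.70762574 386.29388661 153.67090975]
```

Run:
```python
from h import *
plan([(590,74,145,89.5,-1),(590,74,41,89.5,-1,40),(677,74,41,89.5,-1,30)])
```

```text
tilt [0.0001 0.0001]
[[-1,[0.33,0.6,-0.01],[0,0,np.float64(-0.104)]],[-1,[0.23,0.65,-0.01],[0,0,np.float64(-0.104)]],[-1,[0.12,0.68,-0.01],[0,0,np.float64(-0.104)]],[-1,[0.01,0.69,-0.01],[0,0,np.float64(-0.104)]],[-1,[-0.1,0.68,-0.01],[0,0,np.float64(-0.104)]],[-1,[-0.21,0.66,-0.01],[0,0,np.float64(-0.104)]],[-1,[-0.32,0.61,-0.01],[0,0,np.float64(-0.104)]],[-1,[-0.41,0.55,-0.01],[0,0,np.float64(-0.105)]]]
[[-1,[-0.5,0.48,-0.01],[0,0,np.float64(-0.104)]],[-1,[-0.566,0.393,-0.009],[0,0,np.float64(-0.105)]],[-1,[-0.0,0.0,0.69],[0,0,np.float64(0.0)]],[-1,[-0.0,0.0,0.69],[0,0,np.float64(0.0)]],[-1,[-0.0,0.0,0.7],[0,0,np.float64(0.0)]],[-1,[0.0,0.58,-0.0],[0,0,np.float64(0.0)]],[-1,[0.01,0.58,-0.0],[0,0,np.float64(0.0)]],[-1,[0.004,0.58,-0.0],[0,0,np.float64(0.0)]]]
end [677.  74.  41.] 89.5 16
```

Call:
apply_moves([
  [-1, [0.33, 0.6, -0.01], [0, 0, -0.104]],
  [-1, [0.23, 0.65, -0.01], [0, 0, -0.104]],
  [-1, [0.12, 0.68, -0.01], [0, 0, -0.104]],
  [-1, [0.01, 0.69, -0.01], [0, 0, -0.104]],
  [-1, [-0.1, 0.68, -0.01], [0, 0, -0.104]],
  [-1, [-0.21, 0.66, -0.01], [0, 0, -0.104]],
  [-1, [-0.32, 0.61, -0.01], [0, 0, -0.104]],
  [-1, [-0.41, 0.55, -0.01], [0, 0, -0.105]],
])

```text
t: 11.1
ee_pos: [561.6, 135.7, 144.2]
orientation: [2.557, 1.825, 0.001]
ft_force: [0.1, 0.4, -7.0]
width: 27.5
grasp_force: 29.9
```

Call:
apply_moves([
  [-1, [-0.5, 0.48, -0.01], [0, 0, -0.104]],
  [-1, [-0.566, 0.393, -0.009], [0, 0, -0.105]],
  [-1, [0, 0, 0], [0, 0, 0]],
  [-1, [0, 0, 0], [0, 0, 0]],
])

```text
t: 11.6
ee_pos: [589.6, 74.2, 144.8]
orientation: [-2.233, -2.209, 0.0]
ft_force: [-0.6, 0.8, -8.1]
width: 27.2
grasp_force: 29.9
```

Run:
```python
from h import *
snap()
p,y,M=pose();print(p,y)
for l in("shaft_tip","shaft_flange"):
  a={}
  for c in("scene","top"):
    r=ctrl.pinpoint(l,c)
    for q in r[:2]:print(l,c,np.round(q["xy"],1),round(float(q["score"]),2),np.round(w(c,q["xy"],p[2]+16.5)))
    if r:a[c]=r[0]["xy"]
  if len(a)==2:print("tri",tri(list(a.items())))
s=CAM["scene"]["pixels"];t=CAM["top"]["pixels"]
a=proj("scene",(600,110,150)).astype(int);b=proj("top",(600,110,150)).astype(int);print(a,b)
f=lambda i,c:cv2.resize(i[c[1]-65:c[1]+65,c[0]-65:c[0]+65],(390,390))
cv2.imwrite("pics/held2.png",np.hstack([f(s,a),f(t,b)]))
for P in((590,156,161),(590,150,161)):print(P,proj("top",P),proj("scene",P))
```

```text
[589.45210804  74.76905021 144.82865466] 89.50624554449237
shaft_tip scene [321.5 257. ] 0.84 [596. 155. 161.]
shaft_tip top [208.5 240.1] 0.74 [307. 346. 161.]
shaft_tip top [265.4 152.5] 0.62 [586. 164. 161.]
tri [456.15615335 245.50198531 201.60101946]
shaft_flange scene [329.1 253.3] 0.27 [578. 159. 161.]
shaft_flange top [313.9 152. ] 0.58 [586.   8. 161.]
tri [563.05623614  54.45880624  70.49161283]
[306 249] [282 148]
(590, 156, 161) [267.97409375 151.19288701] [324.00976929 255.69898926]
(590, 150, 161) [269.83694112 151.17692197] [322.11544391 254.08884726]
```

View pics/held2.png

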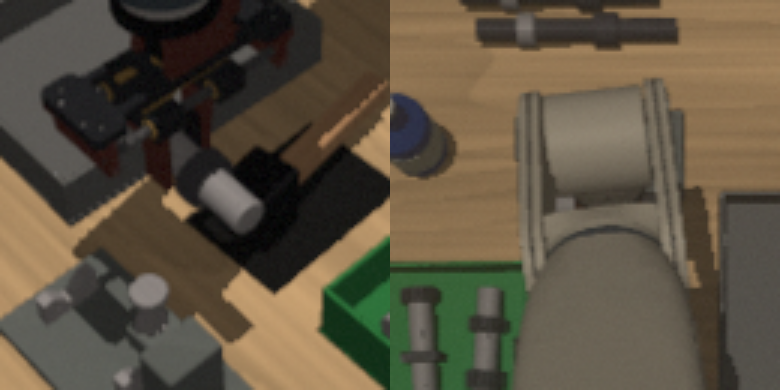

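Call:
apply_moves([
  [-1, [0, 0, 0.69], [0, 0, 0]],
  [-1, [0, 0, 0.69], [0, 0, 0]],
  [-1, [0, 0, 0.7], [0, 0, 0]],
  [-1, [0, 0.6, 0], [0, 0, 0]],
  [-1, [0, 0.6, 0], [0, 0, 0]],
  [-1, [0, 0.55, 0], [0, 0, 0]],
  [-1, [0, 0, 0], [0, 0, 0]],
  [-1, [0, 0, 0], [0, 0, 0]],
])

```text
t: 12.9
ee_pos: [676.4, 73.6, 40.4]
orientation: [-2.23, -2.212, 0.002]
ft_force: [0.4, -0.8, -7.9]
width: 27.7
grasp_force: 29.9
```

Run:
```python
from h import *
snap();o=ctrl.get_obs()
p,y,M=pose();print(p,y,o["ft_force"],o["width"])
for l in("shaft_tip","shaft_flange"):
  for c in("scene","top"):
    for q in ctrl.pinpoint(l,c)[:2]:print(l,c,np.round(q["xy"],1),round(float(q["score"]),2),np.round(w(c,q["xy"],p[2]+16.5)))
plan([(677,74,27.5,89.5,-1,7)])
```

```text
[676.23472739  73.47430499  40.57149378] 89.53871589243754 [ 0.48179489 -0.67880424 -7.75191703] 27.381842420731505
shaft_tip scene [299.2 307.2] 0.78 [672. 162.  57.]
shaft_flange scene [288.6 281.5] 0.19 [646.  94.  57.]
shaft_flange top [407.5 159.2] 0.18 [ 577. -319.   57.]
tilt [-0.0003 -0.    ]
[[-1,[0.01,-0.0,0.14],[0,0,np.float64(0.0)]],[-1,[0.003,-0.001,0.13],[0,0,np.float64(0.0)]]]
end [677.   74.   27.5] 89.5 2
```

Call:
apply_moves([
  [-1, [0, 0, 0.1], [0, 0, 0]],
  [-1, [0, 0, 0.1], [0, 0, 0]],
  [-1, [0, 0, 0.06], [0, 0, 0]],
  [-1, [0, 0, 0.02], [0, 0, 0]],
  [-1, [0, 0, 0.02], [0, 0, 0]],
  [-1, [0, 0, 0], [0, 0, 0]],
])

```text
t: 13.95
ee_pos: [677.7, 73.1, 26.8]
orientation: [2.23, 2.212, 0.0]
ft_force: [-3.8, -2.4, 4.4]
width: 27.7
grasp_force: 30.0
```

Call:
apply_moves([
  [-1, [0.04, 0, 0], [0, 0, 0]],
  [-1, [0.04, 0, 0], [0, 0, 0]],
  [-1, [0, 0, 0], [0, 0, 0]],
])

```text
t: 14.32
ee_pos: [677.9, 75.7, 26.5]
orientation: [2.228, 2.212, -0.001]
ft_force: [-1.8, -8.1, 2.9]
width: 27.4
grasp_force: 30.0
```

Call:
apply_moves([
  [-1, [0.04, 0, 0], [0, 0, 0]],
  [-1, [0, 0, 0], [0, 0, 0]],
])

```text
t: 14.58
ee_pos: [678.1, 76.0, 26.5]
orientation: [2.228, 2.21, -0.003]
ft_force: [-2.4, -16.0, 2.4]
width: 27.6
grasp_force: 30.0
```

Call:
apply_moves([
  [-1, [0.04, 0, 0], [0, 0, 0]],
  [-1, [0, 0, 0], [0, 0, 0]],
])

```text
t: 14.82
ee_pos: [678.0, 76.1, 26.4]
orientation: [2.227, 2.209, -0.006]
ft_force: [-2.1, -23.9, 2.3]
width: 27.4
grasp_force: 30.0
```

Call:
apply_moves([
  [-1, [-0.06, 0, 0], [0, 0, 0]],
  [-0.2, [0, 0, 0], [0, 0, 0]],
  [-0.1, [0, 0, 0], [0, 0, 0]],
  [-0.1, [0, 0, 0], [0, 0, 0]],
  [-0.1, [0, 0, -0.3], [0, 0, 0]],
  [-0.1, [0, 0, -0.8], [0, 0, 0]],
  [-0.1, [0, 0, -1], [0, 0, 0]],
  [-0.1, [0, 0, -1], [0, 0, 0]],
])

```text
t: 15.82
ee_pos: [677.5, 78.6, 183.5]
orientation: [2.23, 2.212, 0.001]
ft_force: [0.7, -0.2, -0.1]
width: 39.5
grasp_force: 0.0
```

Call:
apply_moves([
  [-0.1, [-1, -0.5, -0.5], [0, 0, 0]],
  [-0.1, [-1, -1, 0], [0, 0, 0]],
  [-0.1, [-1, -1, 0], [0, 0, 0]],
  [-0.1, [-1, -1, 0], [0, 0, 0]],
  [-0.1, [-0.5, -1, 0], [0, 0, 0]],
  [-0.1, [0, 0, 0], [0, 0, 0]],
  [-0.1, [0, 0, 0], [0, 0, 0]],
])

```text
t: 16.7
ee_pos: [469.4, -127.7, 207.1]
orientation: [2.23, 2.21, 0.002]
ft_force: [-0.2, -0.4, 0.0]
width: 39.6
grasp_force: 0.0
```

Run:
```python
from h import *
snap()
p,y,M=pose();print(p,y)
for l,z in(("shaft_tip",42),("shaft_flange",42),("mallet",4),("mallet_head",39),("punch_top",146)):
  for c in("scene","top"):
    for q in ctrl.pinpoint(l,c)[:2]:print(l,c,np.round(q["xy"],1),round(float(q["score"]),2),np.round(w(c,q["xy"],z)))
for k in ctrl.masks_of("mallet","top")[:2]:
    q=np.argwhere(k["region"])[:,::-1];W=np.array([w("top",x,45)[:2] for x in q],np.float32);print(k["score"],cv2.minAreaRect(W))
for P in((677,162,42),(677,12,42),(677,150,146)):print(P,proj("top",P),proj("scene",P))
s=CAM["scene"]["pixels"];t=CAM["top"]["pixels"]
cv2.imwrite("pics/jig.png",np.hstack([cv2.resize(s[225:355,225:355],(390,390),interpolation=3),cv2.resize(t[100:230,240:370],(390,390),interpolation=3)]))
```

```text
[ 469.74597635 -127.24274189  206.58588227] 89.57792923037157
shaft_tip scene [296.  312.1] 0.75 [680. 159.  42.]
shaft_tip top [269.1 135. ] 0.92 [670. 166.  42.]
shaft_flange scene [252.5 271.1] 0.65 [684.   2.  42.]
shaft_flange top [271.7 129.2] 0.58 [690. 156.  42.]
shaft_flange top [310.6 132.9] 0.53 [676.  19.  42.]
mallet scene [328.9 257.9] 0.84 [503.  76.   4.]
mallet scene [345.6 376.8] 0.74 [689. 326.   4.]
mallet top [292.1 181.9] 0.79 [506.  88.   4.]
mallet top [422.9 279.7] 0.64 [ 151. -376.    4.]
mallet_head scene [328.8 248.3] 0.76 [501.  74.  39.]
mallet_head scene [313.9 117.5] 0.61 [ 143. -385.   39.]
mallet_head top [426.5 277.8] 0.9 [ 162. -380.   39.]
mallet_head top [296.6 181.7] 0.78 [503.  70.  39.]
punch_top scene [344.9 374.5] 0.74 [734. 366. 146.]
punch_top scene [290.5 281.8] 0.67 [679. 150. 146.]
punch_top top [211.7 238.5] 0.74 [311. 339. 146.]
punch_top top [274.8 124.5] 0.5 [681. 135. 146.]
0.79 ((202.69717407226562, -326.973876953125), (200.216552734375, 54.19124984741211), 44.28265380859375)
0.58 ((436.6286926269531, 65.01197814941406), (196.4361572265625, 48.07571029663086), 10.764931678771973)
(677, 162, 42) [270.10832524 132.92907007] [297.87663705 312.09959481]
(677, 12, 42) [312.55493001 132.59488593] [257.58554426 271.92737147]
(677, 150, 146) [270.24768903 125.7005244 ] [291.29075895 281.29444228]
```

View pics/jig.png

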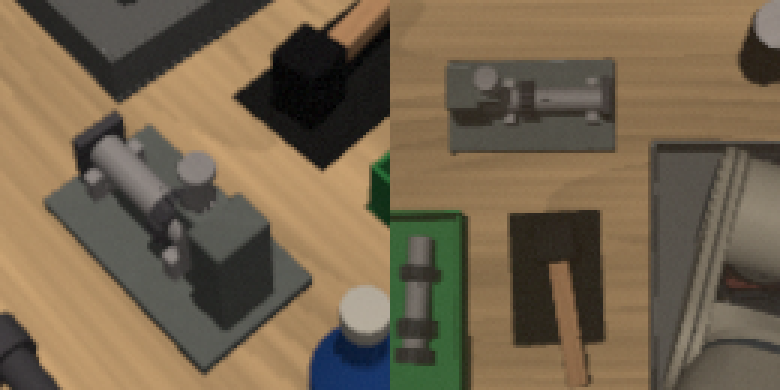

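Run:
```python
from h import *
snap()
t=CAM["top"]["pixels"]
ms=[k for k in ctrl.masks_of("mallet","top") if k["bbox"][0]<330 and k["bbox"][0]>270]
m=ms[0]["region"];print(ms[0]["bbox"])
g=t.astype(int)
sel=m&(g.sum(2)>150)&(g[...,2]-g[...,0]>40)
q=np.argwhere(sel)[:,::-1];W=np.array([w("top",x,50)[:2] for x in q],np.float32)
print(len(q),cv2.minAreaRect(W),cv2.fitLine(W,cv2.DIST_L2,0,.01,.01).ravel())
h=m&(g.sum(2)<150);q=np.argwhere(h)[:,::-1];print(len(q),q.mean(0),w("top",q.mean(0),74),w("top",q.mean(0),39))
# scene
ms=[k for k in ctrl.masks_of("mallet","scene") if k["bbox"][1]>180 and k["bbox"][0]>300 and k["bbox"][2]<390];m=ms[0]["region"];s=CAM["scene"]["pixels"].astype(int);print(ms[0]["bbox"],ms[0]["score"])
sel=m&(s.sum(2)>150)&(s[...,2]-s[...,0]>40);q=np.argwhere(sel)[:,::-1];W=np.array([w("scene",x,42)[:2] for x in q],np.float32);print(len(q),cv2.minAreaRect(W),cv2.fitLine(W,cv2.DIST_L2,0,.01,.01).ravel())
```

```text
[287.4, 172.9, 305.5, 232.0]
246 ((411.5513000488281, 63.51576232910156), (144.81878662109375, 22.66045570373535), 7.627927303314209) [9.9059534e-01 1.3682427e-01 4.1338898e+02 6.3627422e+01]
196 [293.96428571 180.37755102] [504.15700315  77.36811782  74.        ] [508.01415423  79.1593233   39.        ]
[315.1, 204.5, 370.3, 265.4] 0.64
438 ((411.85711669921875, 55.8616943359375), (48.62728500366211, 164.79319763183594), 88.84841918945312) [9.9363589e-01 1.1263980e-01 3.9916675e+02 5.6652908e+01]
```

Run:
```python
from h import *
plan([(448.3,68.5,120,7.8,0.1),(448.3,68.5,20,7.8,0.1,36)])
```

```text
tilt [0.0001 0.    ]
[[0.1,[0.49,-0.05,0.21],[0,0,np.float64(0.114)]],[0.1,[0.47,-0.14,0.22],[0,0,np.float64(0.113)]],[0.1,[0.44,-0.22,0.21],[0,0,np.float64(0.114)]],[0.1,[0.39,-0.3,0.22],[0,0,np.float64(0.113)]],[0.1,[0.34,-0.36,0.21],[0,0,np.float64(0.114)]],[0.1,[0.26,-0.42,0.22],[0,0,np.float64(0.113)]],[0.1,[0.19,-0.45,0.21],[0,0,np.float64(0.114)]],[0.1,[0.104,-0.486,0.219],[0,0,np.float64(0.113)]]]
[[0.1,[-0.0,-0.0,0.67],[0,0,np.float64(0.0)]],[0.1,[-0.0,-0.0,0.66],[0,0,np.float64(0.0)]],[0.1,[-0.0,-0.0,0.67],[0,0,np.float64(0.0)]]]
end [448.3  68.5  20. ] 7.8 11
```

Call:
apply_moves([
  [0.1, [0.49, -0.05, 0.21], [0, 0, 0.114]],
  [0.1, [0.47, -0.14, 0.22], [0, 0, 0.113]],
  [0.1, [0.44, -0.22, 0.21], [0, 0, 0.114]],
  [0.1, [0.39, -0.3, 0.22], [0, 0, 0.113]],
  [0.1, [0.34, -0.36, 0.21], [0, 0, 0.114]],
  [0.1, [0.26, -0.42, 0.22], [0, 0, 0.113]],
  [0.1, [0.19, -0.45, 0.21], [0, 0, 0.114]],
  [0.1, [0.104, -0.486, 0.219], [0, 0, 0.113]],
])

```text
t: 18.55
ee_pos: [448.3, 69.3, 119.8]
orientation: [-3.135, -0.204, -0.001]
ft_force: [0.0, -0.2, -0.6]
width: 48.3
grasp_force: 0.0
```

Call:
apply_moves([
  [0.1, [0, 0, 0], [0, 0, 0]],
  [0.1, [0, 0, 0.67], [0, 0, 0]],
  [0.1, [0, 0, 0.66], [0, 0, 0]],
  [0.1, [0, 0, 0.6], [0, 0, 0]],
  [0.1, [0, 0, 0.05], [0, 0, 0]],
  [-1, [0, 0, 0], [0, 0, 0]],
  [-1, [0, 0, 0], [0, 0, 0]],
  [-1, [0, 0, 0], [0, 0, 0]],
])

```text
t: 19.55
ee_pos: [448.9, 68.4, 22.0]
orientation: [3.134, 0.214, 0.003]
ft_force: [-0.7, -0.2, 3.9]
width: 24.0
grasp_force: 29.6
```

Call:
apply_moves([
  [-1, [0, 0, 0], [0, 0, 0]],
  [-1, [0, 0, -0.1], [0, 0, 0]],
  [-1, [0, 0, -0.2], [0, 0, 0]],
  [-1, [0, 0, -0.4], [0, 0, 0]],
  [-1, [0, 0, -0.6], [0, 0, 0]],
  [-1, [0, 0, -0.7], [0, 0, 0]],
  [-1, [0, 0, -0.7], [0, 0, 0]],
  [-1, [0, 0, -0.7], [0, 0, 0]],
])

```text
t: 20.55
ee_pos: [447.4, 68.5, 192.3]
orientation: [-3.134, -0.214, 0.001]
ft_force: [1.0, 0.2, -5.5]
width: 23.5
grasp_force: 30.0
```

Run:
```python
from h import *
snap();o=ctrl.get_obs()
p,y,M=pose();print(p,y,o["width"],o["moment"],o["ft_force"])
a={}
for c in("scene","top"):
    for q in ctrl.pinpoint("mallet_head",c)[:3]:print(c,np.round(q["xy"],1),round(float(q["score"]),2),np.round(w(c,q["xy"],p[2]+19)))
a=np.radians(y);g=np.array([p[0]+60*np.cos(a),p[1]+60*np.sin(a)]);print(g,proj("scene",(*g,p[2]+19)),proj("top",(*g,p[2]+19)))
s=CAM["scene"]["pixels"];c=proj("scene",(*p[:2],p[2]+19)).astype(int);print(c)
cv2.imwrite("pics/mal.png",cv2.resize(s[c[1]-70:c[1]+70,c[0]-70:c[0]+70],(420,420),interpolation=3))
```

```text
[450.18403221  68.8551606  194.32622495] 7.8134328805165385 23.96700289387062 [-0.01736033  0.18609647 -0.0213989 ] [ 1.21661517  0.94859251 -4.61846622]
scene [312.4 119.4] 0.74 [ 319. -184.  213.]
scene [212.9 188. ] 0.62 [ 671. -136.  213.]
top [425.9 276.7] 0.75 [ 189. -330.  213.]
top [293.7 194.5] 0.37 [445.  71. 213.]
[509.62699191  77.01203145] [326.18615609 201.21329589] [291.71885745 173.68745882]
[342 186]
```

View pics/mal.png

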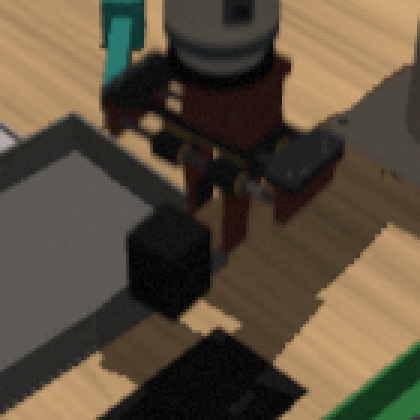

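Run:
```python
from h import *
plan([(617.6,141.9,190,7.8,-1,36),(617.6,141.9,172,7.8,-1,10)])
```

```text
tilt [0.0005 0.0001]
[[-1,[0.59,-0.17,0.0],[0,0,np.float64(0.0)]],[-1,[0.59,-0.16,0.0],[0,0,np.float64(0.0)]],[-1,[0.6,-0.17,0.0],[0,0,np.float64(0.0)]],[-1,[0.59,-0.16,0.01],[0,0,np.float64(0.0)]],[-1,[0.6,-0.17,0.0],[0,0,np.float64(0.0)]],[-1,[0.593,-0.162,0.009],[0,0,np.float64(0.0)]],[-1,[-0.0,-0.0,0.18],[0,0,np.float64(0.0)]],[-1,[-0.0,-0.0,0.18],[0,0,np.float64(0.0)]]]
end [617.6 141.9 172. ] 7.8 8
```

Call:
apply_moves([
  [-1, [0.59, -0.17, 0], [0, 0, 0]],
  [-1, [0.59, -0.16, 0], [0, 0, 0]],
  [-1, [0.6, -0.17, 0], [0, 0, 0]],
  [-1, [0.59, -0.16, 0.01], [0, 0, 0]],
  [-1, [0.6, -0.17, 0], [0, 0, 0]],
  [-1, [0.593, -0.162, 0], [0, 0, 0]],
  [-1, [0, 0, 0], [0, 0, 0]],
  [-1, [0, 0, 0], [0, 0, 0]],
])

```text
t: 21.75
ee_pos: [616.1, 141.4, 188.1]
orientation: [3.134, 0.214, -0.007]
ft_force: [-0.9, 1.2, -4.9]
width: 23.7
grasp_force: 30.0
```

Run:
```python
from h import *
snap();o=ctrl.get_obs()
p,y,M=pose();print(p,y,o["width"],o["moment"],o["ft_force"])
for c in("scene","top"):
    for q in ctrl.pinpoint("mallet_head",c)[:3]:print(c,np.round(q["xy"],1),round(float(q["score"]),2),np.round(w(c,q["xy"],p[2]+19)))
a=np.radians(y);g=np.array([p[0]+60*np.cos(a),p[1]+60*np.sin(a)]);print(g,proj("scene",(*g,p[2]+19)),proj("top",(*g,p[2]+19)))
s=CAM["scene"]["pixels"]
cv2.imwrite("pics/mal2.png",cv2.resize(s[200:350,220:370],(450,450),interpolation=3))
```

```text
[616.50031056 141.3604502  189.22368277] 7.795666389719582 23.652715319486678 [0.00803872 0.24159608 0.03708743] [ 0.24614853 -0.84439943 -4.99924631]
scene [291.6 264.8] 0.66 [677. 157. 208.]
scene [299.6 311.7] 0.23 [733. 248. 208.]
top [426.8 280.1] 0.95 [ 178. -334.  208.]
[675.94579671 149.49888836] [289.43076701 262.3615553 ] [268.20072819 121.15466925]
```

View pics/mal2.png

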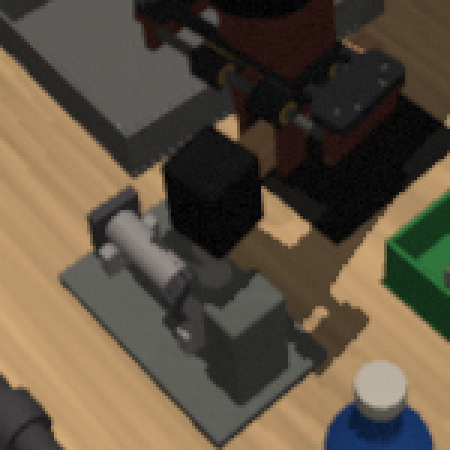

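Call:
apply_moves([
  [-1, [0, 0, 0.2], [0, 0, 0]],
  [-1, [0, 0, 0.2], [0, 0, 0]],
  [-1, [0, 0, 0.1], [0, 0, 0]],
  [-1, [0, 0, 0], [0, 0, 0]],
])

```text
t: 22.45
ee_pos: [617.7, 141.8, 164.8]
orientation: [3.134, 0.214, -0.002]
ft_force: [0.2, -0.2, -3.3]
width: 23.5
grasp_force: 30.0
```

Call:
apply_moves([
  [-1, [0, 0, 0.12], [0, 0, 0]],
  [-1, [0, 0, 0.12], [0, 0, 0]],
  [-1, [0, 0, 0], [0, 0, 0]],
])

```text
t: 22.82
ee_pos: [618.4, 141.9, 153.3]
orientation: [-3.134, -0.214, -0.001]
ft_force: [0.1, 0.0, -2.7]
width: 24.0
grasp_force: 30.0
```

Call:
apply_moves([
  [-1, [0, 0, 0.08], [0, 0, 0]],
  [-1, [0, 0, 0.08], [0, 0, 0]],
  [-1, [0, 0, 0], [0, 0, 0]],
])

```text
t: 23.2
ee_pos: [618.3, 141.9, 145.4]
orientation: [-3.134, -0.214, -0.001]
ft_force: [0.2, 0.2, -1.1]
width: 23.6
grasp_force: 30.0
```

Call:
apply_moves([
  [-1, [0, 0, 0.06], [0, 0, 0]],
  [-1, [0, 0, 0], [0, 0, 0]],
])

```text
t: 23.45
ee_pos: [618.3, 141.9, 142.5]
orientation: [-3.134, -0.214, -0.001]
ft_force: [0.9, 0.6, -1.1]
width: 23.3
grasp_force: 30.0
```

Call:
apply_moves([
  [-1, [0, 0, 0.06], [0, 0, 0]],
  [-1, [0, 0, 0], [0, 0, 0]],
])

```text
t: 23.7
ee_pos: [617.6, 141.8, 140.3]
orientation: [3.134, 0.214, -0.001]
ft_force: [-5.4, -0.4, 7.9]
width: 24.0
grasp_force: 30.0
```

Call:
apply_moves([
  [-1, [0, 0, 0.06], [0, 0, 0]],
  [-1, [0, 0, 0], [0, 0, 0]],
])

```text
t: 23.95
ee_pos: [616.9, 141.7, 137.4]
orientation: [3.134, 0.214, -0.003]
ft_force: [-7.0, -0.2, 9.5]
width: 23.9
grasp_force: 30.0
```

Call:
apply_moves([
  [-1, [0, 0, -0.3], [0, 0, 0]],
  [-1, [0, 0, -0.5], [0, 0, 0]],
  [-1, [0, 0, -0.5], [0, 0, 0]],
  [-1, [0, 0, 0], [0, 0, 0]],
])

```text
t: 24.45
ee_pos: [619.1, 142.0, 203.3]
orientation: [-3.134, -0.214, -0.005]
ft_force: [0.1, 0.4, -4.5]
width: 23.4
grasp_force: 30.0
```

Run:
```python
from h import *
o=ctrl.get_obs();print(o["width"],o["moment"],o["ft_force"])
plan([(448.3,68.5,190,7.8,-1,32),(448.3,68.5,36,7.8,-1,40)])
```

```text
23.390431245908438 [ 0.00390345  0.19018162 -0.00433376] [ 0.09046753  0.40220524 -4.47635991]
tilt [0.0033 0.0007]
[[-1,[-0.6,0.17,0.04],[0,0,np.float64(-0.0)]],[-1,[-0.6,0.16,0.05],[0,0,np.float64(-0.0)]],[-1,[-0.6,0.17,0.04],[0,0,np.float64(-0.0)]],[-1,[-0.59,0.16,0.05],[0,0,np.float64(-0.0)]],[-1,[-0.6,0.17,0.04],[0,0,np.float64(-0.0)]],[-1,[-0.594,0.164,0.046],[0,0,np.float64(-0.0)]],[-1,[-0.0,-0.0,0.77],[0,0,np.float64(-0.0)]],[-1,[-0.0,-0.0,0.77],[0,0,np.float64(-0.0)]]]
[[-1,[-0.0,-0.0,0.77],[0,0,np.float64(-0.0)]],[-1,[-0.0,-0.0,0.77],[0,0,np.float64(-0.0)]]]
end [448.3  68.5  36. ] 7.8 10
```

Call:
apply_moves([
  [-1, [-0.6, 0.17, 0.04], [0, 0, 0]],
  [-1, [-0.6, 0.16, 0.05], [0, 0, 0]],
  [-1, [-0.6, 0.17, 0.04], [0, 0, 0]],
  [-1, [-0.59, 0.16, 0.05], [0, 0, 0]],
  [-1, [-0.6, 0.17, 0.04], [0, 0, 0]],
  [-1, [-0.594, 0.164, 0.046], [0, 0, 0]],
  [-1, [0, 0, 0.77], [0, 0, 0]],
  [-1, [0, 0, 0.77], [0, 0, 0]],
])

```text
t: 25.45
ee_pos: [446.7, 68.1, 110.1]
orientation: [-3.134, -0.213, -0.001]
ft_force: [-0.5, -0.1, -4.6]
width: 23.3
grasp_force: 30.0
```

Call:
apply_moves([
  [-1, [0, 0, 0.7], [0, 0, 0]],
  [-1, [0, 0, 0.6], [0, 0, 0]],
  [-1, [0, 0, 0.2], [0, 0, 0]],
  [-1, [0, 0, 0], [0, 0, 0]],
])

```text
t: 25.95
ee_pos: [446.7, 68.2, 35.6]
orientation: [3.134, 0.214, -0.003]
ft_force: [-0.1, 0.3, -4.4]
width: 23.9
grasp_force: 30.0
```

Run:
```python
from h import *
snap();o=ctrl.get_obs()
p,y,M=pose();print(p,y,o["width"],o["moment"],o["ft_force"])
s=CAM["scene"]["pixels"]
cv2.imwrite("pics/mal3.png",cv2.resize(s[160:320,240:420],(540,480),interpolation=3))
for l,z in(("shaft_tip",42),("shaft_flange",42),("punch_top",146)):
  for c in("scene","top"):
    for q in ctrl.pinpoint(l,c)[:2]:print(l,c,np.round(q["xy"],1),round(float(q["score"]),2),np.round(w(c,q["xy"],z)))
```

```text
[447.86820808  68.36738859  36.82997466] 7.806060929458713 24.046663525107856 [ 0.02692391  0.21822233 -0.03100346] [-0.37212963  0.15901947 -5.27716197]
shaft_tip scene [295.2 311.1] 0.87 [680. 156.  42.]
shaft_tip top [273.4 126.3] 0.29 [701. 150.  42.]
shaft_flange scene [254.5 270.9] 0.78 [681.   4.  42.]
shaft_flange top [313.4 131.7] 0.61 [680.   9.  42.]
punch_top scene [280.7 205.1] 0.63 [553. -40. 146.]
punch_top scene [289.3 282.7] 0.58 [682. 150. 146.]
punch_top top [270.7 125.4] 0.64 [678. 149. 146.]
```

View pics/mal3.png

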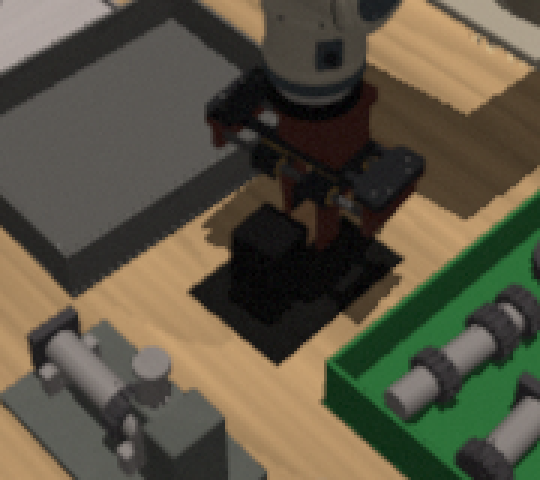

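Call:
apply_moves([
  [-1, [0, 0, 0.12], [0, 0, 0]],
  [-1, [0, 0, 0.08], [0, 0, 0]],
  [-1, [0, 0, 0.04], [0, 0, 0]],
  [-1, [0, 0, 0.03], [0, 0, 0]],
  [-1, [0, 0, 0], [0, 0, 0]],
])

```text
t: 26.98
ee_pos: [447.2, 68.3, 22.5]
orientation: [-3.134, -0.214, 0.0]
ft_force: [-0.2, -0.2, -4.5]
width: 23.8
grasp_force: 30.0
```

Call:
apply_moves([
  [-1, [0, 0, 0.02], [0, 0, 0]],
  [-1, [0, 0, 0.02], [0, 0, 0]],
  [-1, [0, 0, 0], [0, 0, 0]],
])

```text
t: 27.35
ee_pos: [447.2, 68.3, 20.6]
orientation: [-3.134, -0.214, 0.0]
ft_force: [0.1, 0.6, -5.0]
width: 23.7
grasp_force: 30.0
```

Call:
apply_moves([
  [-1, [0, 0, 0.02], [0, 0, 0]],
  [-1, [0, 0, 0.01], [0, 0, 0]],
  [-1, [0, 0, 0], [0, 0, 0]],
])

```text
t: 27.72
ee_pos: [447.2, 68.3, 19.2]
orientation: [-3.134, -0.214, 0.0]
ft_force: [-1.2, -0.0, -4.8]
width: 23.7
grasp_force: 30.0
```

Call:
apply_moves([
  [-1, [0, 0, 0.03], [0, 0, 0]],
  [-1, [0, 0, 0], [0, 0, 0]],
])

```text
t: 27.98
ee_pos: [446.8, 68.2, 18.3]
orientation: [3.134, 0.214, -0.001]
ft_force: [-4.5, -1.4, 8.4]
width: 23.7
grasp_force: 30.0
```

Call:
apply_moves([
  [-1, [0, 0, 0.03], [0, 0, 0]],
  [-1, [0, 0, 0], [0, 0, 0]],
])

```text
t: 28.22
ee_pos: [446.3, 68.1, 17.0]
orientation: [3.134, 0.214, -0.002]
ft_force: [-7.4, -1.2, 14.2]
width: 23.7
grasp_force: 30.0
```

Call:
apply_moves([
  [-0.2, [0, 0, 0], [0, 0, 0]],
  [0.1, [0, 0, 0], [0, 0, 0]],
  [0.1, [0, 0, 0], [0, 0, 0]],
  [0.1, [0, 0, -0.2], [0, 0, 0]],
  [0.1, [0, 0, -0.8], [0, 0, 0]],
  [0.1, [0, 0, -1], [0, 0, 0]],
  [0.1, [0, 0, -1], [0, 0, 0]],
  [0.1, [0, 0, 0], [0, 0, 0]],
])

```text
t: 29.22
ee_pos: [449.9, 68.6, 170.1]
orientation: [-3.134, -0.214, -0.013]
ft_force: [-0.0, -0.1, -0.4]
width: 48.5
grasp_force: 0.0
```

Run:
```python
from h import *
plan([(677,77,160,89.5,0,45),(677,77,26,89.5,0,45)])
```

```text
tilt [0.0083 0.0011]
[[0,[0.57,0.06,0.03],[0,0,np.float64(-0.113)]],[0,[0.55,0.15,0.02],[0,0,np.float64(-0.114)]],[0,[0.51,0.25,0.03],[0,0,np.float64(-0.113)]],[0,[0.46,0.34,0.02],[0,0,np.float64(-0.114)]],[0,[0.39,0.41,0.03],[0,0,np.float64(-0.113)]],[0,[0.31,0.47,0.02],[0,0,np.float64(-0.114)]],[0,[0.22,0.52,0.03],[0,0,np.float64(-0.113)]],[0,[0.123,0.555,0.023],[0,0,np.float64(-0.114)]]]
[[0,[0.0,0.0,0.89],[0,0,np.float64(0.0)]],[0,[0.0,0.0,0.89],[0,0,np.float64(0.0)]],[0,[0.0,0.0,0.9],[0,0,np.float64(0.0)]]]
end [677.  77.  26.] 89.5 11
```

Call:
apply_moves([
  [0, [0.57, 0.06, 0.02], [0, 0, -0.113]],
  [0, [0.55, 0.15, 0.02], [0, 0, -0.114]],
  [0, [0.51, 0.25, 0.02], [0, 0, -0.113]],
  [0, [0.46, 0.34, 0.02], [0, 0, -0.114]],
  [0, [0.39, 0.41, 0.02], [0, 0, -0.113]],
  [0, [0.31, 0.47, 0.02], [0, 0, -0.114]],
  [0, [0.22, 0.52, 0.02], [0, 0, -0.113]],
  [0, [0.123, 0.555, 0], [0, 0, -0.114]],
])

```text
t: 30.22
ee_pos: [674.3, 76.5, 157.4]
orientation: [-2.223, -2.218, 0.003]
ft_force: [1.3, 0.5, -0.0]
width: 43.9
grasp_force: 0.0
```

Call:
apply_moves([
  [0, [0, 0, 0], [0, 0, 0]],
  [0, [0, 0, 0], [0, 0, 0]],
])

```text
t: 30.48
ee_pos: [672.8, 76.5, 157.9]
orientation: [-2.232, -2.208, 0.003]
ft_force: [-0.0, 0.0, 0.2]
width: 44.1
grasp_force: 0.0
```

Run:
```python
from h import *
snap();o=ctrl.get_obs()
p,y,M=pose();print(p,y)
m=ctrl.masks_of("mallet","scene")
for l in("mallet","mallet_head","pad"):
  for c in("scene","top"):
    for q in ctrl.pinpoint(l,c)[:3]:print(l,c,np.round(q["xy"],1),round(float(q["score"]),2),np.round(w(c,q["xy"],dict(mallet=4,mallet_head=39,pad=0)[l])))
plan([(677,77,26,89.5,0,40)])
```

```text
[672.98137584  76.55077303 158.62613864] 89.42402347266501
mallet scene [330.5 258.4] 0.87 [501.  80.   4.]
mallet scene [316.5 128. ] 0.69 [ 145. -370.    4.]
mallet scene [338.5 250.4] 0.28 [468.  75.   4.]
mallet top [421.8 282.2] 0.91 [ 142. -372.    4.]
mallet_head scene [327.5 250.8] 0.82 [509.  78.  39.]
mallet_head scene [311.  117.1] 0.67 [ 148. -394.   39.]
pad scene [338.2 249.4] 0.6 [464.  70.  -0.]
pad top [408.6 157.9] 0.48 [ 591. -337.    0.]
tilt [ 0.0002 -0.    ]
[[0,[0.0,0.01,0.67],[0,0,np.float64(0.0)]],[0,[0.0,0.02,0.67],[0,0,np.float64(0.0)]],[0,[0.0,0.01,0.66],[0,0,np.float64(0.0)]],[0,[0.008,0.015,0.668],[0,0,np.float64(0.0)]]]
end [677.  77.  26.] 89.5 4
```

Call:
apply_moves([
  [0, [0, 0.08, 0.67], [0, 0, 0]],
  [0, [0, 0, 0.67], [0, 0, 0]],
  [0, [0, 0, 0.67], [0, 0, 0]],
  [0, [0, 0, 0.55], [0, 0, 0]],
  [0, [0, 0, 0.08], [0, 0, 0]],
  [0, [0, 0, 0], [0, 0, 0]],
  [-1, [0, 0, 0], [0, 0, 0]],
  [-1, [0, 0, 0], [0, 0, 0]],
])

```text
t: 31.92
ee_pos: [677.8, 76.6, 28.3]
orientation: [-2.23, -2.212, 0.001]
ft_force: [-2.2, 0.5, 11.8]
width: 27.7
grasp_force: 26.5
```

Call:
apply_moves([
  [-1, [0, 0, 0], [0, 0, 0]],
  [-1, [0, 0, 0], [0, 0, 0]],
  [-1, [0, 0, 0], [0, 0, 0]],
  [-1, [0, 0, -0.1], [0, 0, 0]],
  [-1, [0, 0, -0.18], [0, 0, 0]],
  [-1, [-0.1, 0, 0], [0, 0, 0]],
  [-1, [0, 0, 0], [0, 0, 0]],
])

```text
t: 32.8
ee_pos: [678.2, 71.0, 41.0]
orientation: [-2.231, -2.211, 0.0]
ft_force: [0.5, -0.2, -8.5]
width: 27.3
grasp_force: 29.9
```

Run:
```python
from h import *
plan([(600,71,42,89.5,-1,30),(590,60,110,89.5,-1,40),(570,-150,110,89.5,-1,40),(570,-150,22,89.5,-1,40)])
snap()
for k in ctrl.masks_of("tote","top")[:2]:
    q=np.argwhere(k["region"])[:,::-1];print(k["score"],k["bbox"])
    for z in(0,55):print(cv2.minAreaRect(np.array([w("top",x,z)[:2] for x in q],np.float32)))
print(w("scene",(281,207),5))
```

```text
tilt [-0.0003 -0.0001]
[[-1,[-0.0,-0.52,-0.01],[0,0,np.float64(-0.0)]],[-1,[-0.01,-0.52,-0.0],[0,0,np.float64(-0.0)]],[-1,[-0.004,-0.523,-0.009],[0,0,np.float64(-0.0)]],[-1,[-0.11,-0.1,-0.68],[0,0,np.float64(-0.0)]],[-1,[-0.112,-0.098,-0.68],[0,0,np.float64(-0.0)]],[-1,[-0.7,-0.06,-0.0],[0,0,np.float64(-0.0)]],[-1,[-0.7,-0.06,-0.0],[0,0,np.float64(-0.0)]],[-1,[-0.7,-0.06,-0.0],[0,0,np.float64(-0.0)]]]
[[-1,[-0.7,-0.06,-0.0],[0,0,np.float64(-0.0)]],[-1,[-0.7,-0.06,-0.0],[0,0,np.float64(-0.0)]],[-1,[-0.704,-0.063,-0.0],[0,0,np.float64(-0.0)]],[-1,[0.0,0.0,0.59],[0,0,np.float64(-0.0)]],[-1,[0.0,0.0,0.58],[0,0,np.float64(-0.0)]],[-1,[0.0,0.0,0.59],[0,0,np.float64(-0.0)]]]
end [ 570. -150.   22.] 89.5 14
0.7 [326.8, 146.0, 392.4, 232.5]
((477.7773742675781, -156.04269409179688), (243.04151916503906, 316.2250671386719), 89.51465606689453)
((473.02587890625, -149.861572265625), (233.82394409179688, 304.2319030761719), 89.51465606689453)
[ 478.220174   -151.66357309    5.        ]
```

Call:
apply_moves([
  [-1, [0, -0.52, 0], [0, 0, 0]],
  [-1, [0, -0.52, 0], [0, 0, 0]],
  [-1, [0, -0.52, 0], [0, 0, 0]],
  [-1, [-0.1, -0.1, -0.68], [0, 0, 0]],
  [-1, [-0.1, -0.1, -0.68], [0, 0, 0]],
  [-1, [-0.7, -0.06, 0], [0, 0, 0]],
  [-1, [-0.7, -0.06, 0], [0, 0, 0]],
  [-1, [-0.7, -0.06, 0], [0, 0, 0]],
])

```text
t: 33.95
ee_pos: [580.3, -43.5, 109.4]
orientation: [2.23, 2.212, 0.0]
ft_force: [0.6, -0.8, -8.7]
width: 27.3
grasp_force: 29.9
```

Call:
apply_moves([
  [-1, [-0.7, -0.06, 0], [0, 0, 0]],
  [-1, [-0.7, -0.06, 0], [0, 0, 0]],
  [-1, [-0.7, -0.06, 0], [0, 0, 0]],
  [-1, [0, 0, 0], [0, 0, 0]],
  [-1, [0, 0, 0.59], [0, 0, 0]],
  [-1, [0, 0, 0.58], [0, 0, 0]],
  [-1, [0, 0, 0.5], [0, 0, 0]],
  [-1, [0, 0, 0], [0, 0, 0]],
])

```text
t: 34.95
ee_pos: [568.9, -146.3, 23.9]
orientation: [-2.227, -2.21, 0.003]
ft_force: [-0.1, 0.7, -7.4]
width: 27.6
grasp_force: 29.9
```

Call:
apply_moves([
  [-1, [0, 0, 0.1], [0, 0, 0]],
  [-1, [0, 0, 0.1], [0, 0, 0]],
  [-1, [0, 0, 0.04], [0, 0, 0]],
  [-1, [0, 0, 0], [0, 0, 0]],
])

```text
t: 35.45
ee_pos: [570.7, -147.6, 14.0]
orientation: [2.23, 2.212, 0.001]
ft_force: [0.9, -0.5, -8.2]
width: 27.5
grasp_force: 29.9
```

Call:
apply_moves([
  [-1, [0, 0, 0.04], [0, 0, 0]],
  [-1, [0, 0, 0], [0, 0, 0]],
  [-1, [0, 0, 0], [0, 0, 0]],
])

```text
t: 35.83
ee_pos: [571.0, -147.7, 13.5]
orientation: [2.229, 2.212, 0.001]
ft_force: [-3.5, 1.3, 9.3]
width: 27.3
grasp_force: 30.0
```

Call:
apply_moves([
  [-1, [0, 0, 0.03], [0, 0, 0]],
  [-1, [0, 0, 0], [0, 0, 0]],
])

```text
t: 36.08
ee_pos: [571.4, -147.8, 13.0]
orientation: [2.229, 2.212, 0.001]
ft_force: [-5.7, 1.4, 17.2]
width: 27.4
grasp_force: 30.0
```

Seated in the tote. I'll release, rise, back off and look at the gears.

Call:
apply_moves([
  [-0.1, [0, 0, 0], [0, 0, 0]],
  [-0.1, [0, 0, 0], [0, 0, 0]],
  [-0.1, [0, 0, 0], [0, 0, 0]],
  [-0.1, [0, 0, -0.2], [0, 0, 0]],
  [-0.1, [0, 0, -0.8], [0, 0, 0]],
  [0.5, [0, 0, -1], [0, 0, 0]],
  [1, [0, 0, -1], [0, 0, 0]],
  [1, [0.5, -0.8, -0.5], [0, 0, 0]],
])

```text
t: 37.08
ee_pos: [533.9, -123.4, 189.0]
orientation: [2.227, 2.206, 0.006]
ft_force: [0.4, 0.6, -0.7]
width: 65.9
grasp_force: 0.0
```

Call:
apply_moves([
  [1, [0.8, -0.8, 0], [0, 0, 0.1]],
  [1, [0.8, -0.8, 0], [0, 0, 0.1]],
  [1, [0, 0, 0], [0, 0, 0.1]],
  [1, [0, 0, 0], [0, 0, 0.1]],
  [1, [0, 0, 0], [0, 0, 0]],
])

```text
t: 37.7
ee_pos: [458.3, -35.7, 185.7]
orientation: [2.803, 1.417, 0.001]
ft_force: [0.9, 0.4, -0.4]
width: 87.5
grasp_force: 0.0
```

```bash
cat >> h.py <<'E'
def gears():
    out={}
    for c in("top","scene"):
        for k in ctrl.masks_of("gear1",c)[:9]:
            q=np.argwhere(k["region"])[:,::-1].astype(float)
            b=np.array(k["bbox"]);cc=q.mean(0);P=w(c,cc,24)
            print(c,round(float(k["score"]),2),np.round(b),len(q),"mid",np.round(P))
        for k in ctrl.pinpoint("gear1",c)[:9]:
            print(c,"pt",np.round(k["xy"],1),round(float(k["score"]),2),np.round(w(c,k["xy"],4)))
E
python3 - <<'E'
from h import *
snap();print(pose()[:2])
gears()
print([(np.round(q["xy"]),round(float(q["score"]),2),np.round(w(c,q["xy"],4))) for c in("top","scene") for q in ctrl.pinpoint("mallet",c)[:2]])
s=CAM["scene"]["pixels"];t=CAM["top"]["pixels"]
cv2.imwrite("pics/gear.png",np.hstack([cv2.resize(s[110:270,130:310],(430,382),interpolation=3),cv2.resize(t[110:245,320:450],(368,382),interpolation=3)]))
E
```

```text
(array([458.23102315, -35.89145816, 185.44874051]), np.float64(53.703204772552496))
top 0.73 [402. 150. 423. 169.] 242 mid [ 582. -341.   24.]
top 0.72 [426. 162. 445. 179.] 255 mid [ 545. -424.   24.]
top 0.65 [342. 159. 377. 168.] 231 mid [ 574. -168.   24.]
top 0.58 [200. 232. 219. 249.] 84 mid [310. 382.  24.]
top 0.5 [427. 182. 446. 200.] 218 mid [ 462. -428.   24.]
top pt [431.5 193. ] 0.75 [ 461. -416.    4.]
top pt [431.2 168.4] 0.52 [ 551. -417.    4.]
top pt [408.4 161.2] 0.52 [ 578. -335.    4.]
top pt [225.4 128.9] 0.52 [702. 328.   4.]
top pt [252.3 241.1] 0.49 [296. 231.   4.]
scene 0.89 [220. 144. 240. 166.] 356 mid [ 462. -432.   24.]
scene 0.86 [199. 156. 218. 177.] 369 mid [ 543. -432.   24.]
scene 0.85 [203. 176. 222. 199.] 416 mid [ 583. -344.   24.]
scene pt [212.8 171.3] 0.91 [ 535. -424.    4.]
scene pt [231.4 160.1] 0.65 [ 461. -429.    4.]
scene pt [279.5 302.8] 0.56 [679.  94.   4.]
[(array([420., 280.]), 0.71, array([ 150., -367.,    4.])), (array([294., 179.]), 0.6, array([518.,  82.,   4.])), (array([328., 258.]), 0.94, array([503.,  75.,   4.]))]
```

View pics/gear.png

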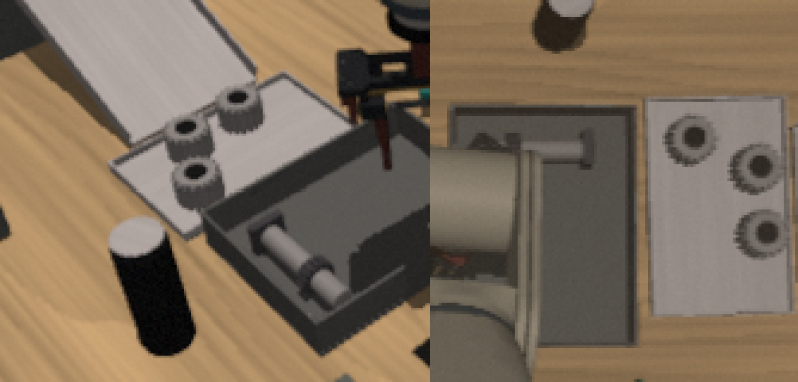

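Pictures: three gears remain at top-crop (692,138), (757,168), (763,233), and the shaft lies in the tote. I'll take gear A at (582,-340) first, closing along x.

Run:
```python
from h import *
plan([(582,-340,130,90,0.75),(582,-340,18,90,0.75,45)])
print("--")
plan([(582,-340,118,90,-1),(480,-100,118,90,-1),(480,-100,26,90,-1)],(582,-340,18,90))
```

```text
tilt [-0.0002  0.    ]
[[0.75,[-0.43,0.7,0.14],[0,0,np.float64(-0.051)]],[0.75,[-0.48,0.66,0.14],[0,0,np.float64(-0.051)]],[0.75,[-0.53,0.62,0.14],[0,0,np.float64(-0.05)]],[0.75,[-0.58,0.58,0.14],[0,0,np.float64(-0.051)]],[0.75,[-0.63,0.53,0.14],[0,0,np.float64(-0.05)]],[0.75,[-0.67,0.48,0.13],[0,0,np.float64(-0.051)]],[0.75,[-0.7,0.43,0.14],[0,0,np.float64(-0.05)]],[0.75,[-0.734,0.374,0.132],[0,0,np.float64(-0.051)]]]
[[0.75,[-0.0,0.0,0.75],[0,0,np.float64(0.0)]],[0.75,[-0.0,0.0,0.75],[0,0,np.float64(0.0)]],[0.75,[-0.0,0.0,0.74],[0,0,np.float64(0.0)]]]
end [ 582. -340.   18.] 90.0 11
--
[[-1,[0.0,0.0,-0.67],[0,0,-0.0]],[-1,[0.0,0.0,-0.66],[0,0,-0.0]],[-1,[0.0,0.0,-0.67],[0,0,-0.0]],[-1,[0.8,-0.34,-0.0],[0,0,-0.0]],[-1,[0.8,-0.34,-0.0],[0,0,-0.0]],[-1,[0.8,-0.34,-0.0],[0,0,-0.0]],[-1,[0.8,-0.34,-0.0],[0,0,-0.0]],[-1,[0.8,-0.34,-0.0],[0,0,-0.0]]]
[[-1,[0.8,-0.34,-0.0],[0,0,-0.0]],[-1,[0.0,0.0,0.61],[0,0,-0.0]],[-1,[0.0,0.0,0.62],[0,0,-0.0]],[-1,[0.0,0.0,0.61],[0,0,-0.0]]]
end [ 480. -100.   26.] 90.0 12
```

Call:
apply_moves([
  [0.75, [-0.43, 0.7, 0.14], [0, 0, -0.051]],
  [0.75, [-0.48, 0.66, 0.14], [0, 0, -0.051]],
  [0.75, [-0.53, 0.62, 0.14], [0, 0, -0.05]],
  [0.75, [-0.58, 0.58, 0.14], [0, 0, -0.051]],
  [0.75, [-0.63, 0.53, 0.14], [0, 0, -0.05]],
  [0.75, [-0.67, 0.48, 0.13], [0, 0, -0.051]],
  [0.75, [-0.7, 0.43, 0.14], [0, 0, -0.05]],
  [0.75, [-0.734, 0.374, 0.132], [0, 0, -0.051]],
])

```text
t: 39.1
ee_pos: [582.1, -341.3, 129.5]
orientation: [-2.218, -2.224, 0.0]
ft_force: [-0.3, 0.5, -0.2]
width: 76.7
grasp_force: 0.0
```

Call:
apply_moves([
  [0.75, [0, 0, 0], [0, 0, 0]],
  [0.75, [0, 0, 0], [0, 0, 0]],
])

```text
t: 39.35
ee_pos: [581.2, -339.4, 129.5]
orientation: [-2.222, -2.219, 0.0]
ft_force: [0.9, -0.1, -0.2]
width: 76.9
grasp_force: 0.0
```

Run:
```python
from h import *
snap();print(pose()[:2])
gears()
```

```text
(array([ 581.38982459, -338.87160366,  130.06779575]), np.float64(89.99349153849202))
top 0.58 [399. 148. 413. 168.] 89 mid [ 590. -322.   24.]
top 0.4 [327. 146. 396. 232.] 3740 mid [ 511. -147.   24.]
top 0.19 [256. 118. 316. 152.] 1737 mid [673. 107.  24.]
top pt [406.7 155.6] 0.57 [ 598. -329.    4.]
scene 0.97 [201. 176. 222. 199.] 378 mid [ 581. -347.   24.]
scene 0.72 [221. 143. 242. 166.] 313 mid [ 460. -431.   24.]
scene 0.62 [199. 156. 217. 178.] 329 mid [ 543. -430.   24.]
scene 0.42 [327. 320. 363. 391.] 2034 mid [670. 305.  24.]
scene pt [212.6 172.7] 0.86 [ 539. -418.    4.]
scene pt [229.7 159.2] 0.72 [ 462. -437.    4.]
scene pt [214.  191.2] 0.72 [ 582. -343.    4.]
```

Call:
apply_moves([
  [0.75, [-0.02, 0, 0.75], [0, 0, 0]],
  [0.75, [0, 0, 0.75], [0, 0, 0]],
  [0.75, [0, 0, 0.7], [0, 0, 0]],
  [0.75, [0, 0, 0.05], [0, 0, 0]],
  [0.75, [0, 0, 0], [0, 0, 0]],
  [-1, [0, 0, 0], [0, 0, 0]],
  [-1, [0, 0, 0], [0, 0, 0]],
  [-1, [0, 0, 0], [0, 0, 0]],
])

```text
t: 40.65
ee_pos: [582.7, -341.4, 19.1]
orientation: [2.22, 2.219, 0.001]
ft_force: [-0.4, 0.2, 6.8]
width: 59.9
grasp_force: 30.0
```

Call:
apply_moves([
  [-1, [0, 0, 0], [0, 0, 0]],
  [-1, [0, 0, -0.2], [0, 0, 0]],
  [-1, [0, 0, -0.6], [0, 0, 0]],
  [-1, [0, 0, -0.6], [0, 0, 0]],
  [-1, [0, 0, -0.6], [0, 0, 0]],
  [-1, [0.8, -0.34, 0], [0, 0, 0]],
  [-1, [0.8, -0.34, 0], [0, 0, 0]],
  [-1, [0.8, -0.34, 0], [0, 0, 0]],
])

```text
t: 41.65
ee_pos: [529.5, -219.6, 117.5]
orientation: [-2.222, -2.22, 0.001]
ft_force: [0.3, 0.5, -4.6]
width: 59.7
grasp_force: 30.0
```

Gear A is held. I'll carry it to (480,-100) and lower it.

Call:
apply_moves([
  [-1, [0.8, -0.34, 0], [0, 0, 0]],
  [-1, [0.8, -0.34, 0], [0, 0, 0]],
  [-1, [0.8, -0.34, 0], [0, 0, 0]],
  [-1, [0, 0, 0], [0, 0, 0]],
  [-1, [0, 0, 0.6], [0, 0, 0]],
  [-1, [0, 0, 0.6], [0, 0, 0]],
  [-1, [0, 0, 0.5], [0, 0, 0]],
  [-1, [0, 0, 0], [0, 0, 0]],
])

```text
t: 42.65
ee_pos: [478.9, -101.2, 31.2]
orientation: [-2.22, -2.218, 0.003]
ft_force: [0.6, 0.4, -4.3]
width: 59.3
grasp_force: 30.0
```

Call:
apply_moves([
  [-1, [0, 0, 0.14], [0, 0, 0]],
  [-1, [0, 0, 0.06], [0, 0, 0]],
  [-1, [0, 0, 0], [0, 0, 0]],
])

```text
t: 43.02
ee_pos: [480.3, -101.0, 23.0]
orientation: [2.221, 2.221, 0.001]
ft_force: [0.3, 0.3, -5.8]
width: 59.8
grasp_force: 30.0
```

Call:
apply_moves([
  [-1, [0, 0, 0.04], [0, 0, 0]],
  [-1, [0, 0, 0.03], [0, 0, 0]],
  [-1, [0, 0, 0], [0, 0, 0]],
  [0.75, [0, 0, 0], [0, 0, 0]],
  [0.75, [0, 0, 0], [0, 0, 0]],
  [0.75, [0, 0, 0], [0, 0, 0]],
  [0.75, [0, 0, -0.5], [0, 0, 0]],
  [0.75, [0, 0, -1], [0, 0, 0]],
])

```text
t: 44.02
ee_pos: [478.6, -100.6, 93.4]
orientation: [-2.219, -2.218, 0.004]
ft_force: [0.9, 0.7, 0.6]
width: 76.6
grasp_force: 0.0
```

Run:
```python
from h import *
plan([(462,-428,130,125,0.75),(462,-428,18,125,0.75,45)])
```

```text
tilt [-0.0042  0.001 ]
[[0.75,[-0.82,-0.04,-0.09],[0,0,np.float64(-0.049)]],[0.75,[-0.81,-0.1,-0.09],[0,0,np.float64(-0.049)]],[0.75,[-0.8,-0.17,-0.09],[0,0,np.float64(-0.049)]],[0.75,[-0.79,-0.23,-0.09],[0,0,np.float64(-0.048)]],[0.75,[-0.77,-0.29,-0.09],[0,0,np.float64(-0.049)]],[0.75,[-0.74,-0.34,-0.09],[0,0,np.float64(-0.048)]],[0.75,[-0.72,-0.4,-0.1],[0,0,np.float64(-0.049)]],[0.75,[-0.682,-0.451,-0.092],[0,0,np.float64(-0.048)]]]
[[0.75,[-0.0,-0.0,0.75],[0,0,np.float64(-0.0)]],[0.75,[-0.0,-0.0,0.75],[0,0,np.float64(-0.0)]],[0.75,[-0.0,-0.0,0.74],[0,0,np.float64(-0.0)]]]
end [ 462. -428.   18.] 125.0 11
```

Call:
apply_moves([
  [0.75, [0, 0, -0.5], [0, 0, 0]],
  [0.75, [-0.82, -0.04, 0], [0, 0, -0.049]],
  [0.75, [-0.81, -0.1, 0], [0, 0, -0.049]],
  [0.75, [-0.8, -0.17, 0], [0, 0, -0.049]],
  [0.75, [-0.79, -0.23, 0], [0, 0, -0.048]],
  [0.75, [-0.77, -0.29, 0], [0, 0, -0.049]],
  [0.75, [-0.74, -0.34, 0], [0, 0, -0.048]],
  [0.75, [-0.72, -0.4, 0], [0, 0, -0.049]],
])

```text
t: 45.02
ee_pos: [465.1, -388.8, 118.9]
orientation: [-1.552, -2.731, -0.0]
ft_force: [0.8, 0.3, -0.0]
width: 76.9
grasp_force: 0.0
```

Call:
apply_moves([
  [0.75, [-0.682, -0.451, 0], [0, 0, -0.048]],
  [0.75, [0, 0, 0], [0, 0, 0]],
  [0.75, [0, 0, 0], [0, 0, 0]],
])

```text
t: 45.4
ee_pos: [462.9, -427.5, 118.6]
orientation: [-1.452, -2.784, -0.001]
ft_force: [-0.6, 0.1, -0.0]
width: 76.8
grasp_force: 0.0
```

Run:
```python
from h import *
snap()
gears()
plan([(462,-428,18,125,0.75,45)])
```

```text
top 0.8 [334. 180. 357. 200.] 222 mid [ 481. -100.   24.]
top 0.66 [423. 184. 443. 199.] 184 mid [ 465. -423.   24.]
top pt [430.6 191. ] 0.77 [ 468. -413.    4.]
top pt [344.  188.7] 0.66 [480. -99.   4.]
top pt [433.  168.8] 0.47 [ 549. -424.    4.]
scene 0.92 [280. 201. 303. 227.] 414 mid [ 478. -105.   24.]
scene 0.78 [219. 145. 242. 167.] 351 mid [ 459. -434.   24.]
scene 0.55 [199. 156. 219. 181.] 386 mid [ 544. -428.   24.]
scene pt [290.4 216.3] 0.8 [ 481. -105.    4.]
scene pt [211.1 170. ] 0.75 [ 535. -433.    4.]
scene pt [231.  160.7] 0.6 [ 464. -428.    4.]
scene pt [432.2 252. ] 0.54 [296. 245.   4.]
tilt [-0.0001  0.0001]
[[0.75,[0.0,-0.01,0.67],[0,0,np.float64(0.0)]],[0.75,[0.01,-0.01,0.68],[0,0,np.float64(0.0)]],[0.75,[0.0,-0.012,0.673],[0,0,np.float64(0.0)]]]
end [ 462. -428.   18.] 125.0 3
```

Call:
apply_moves([
  [0.75, [0, 0, 0.67], [0, 0, 0]],
  [0.75, [0, 0, 0.67], [0, 0, 0]],
  [0.75, [0, 0, 0.62], [0, 0, 0]],
  [0.75, [0, 0, 0.05], [0, 0, 0]],
  [0.75, [0, 0, 0], [0, 0, 0]],
  [-1, [0, 0, 0], [0, 0, 0]],
  [-1, [0, 0, 0], [0, 0, 0]],
  [-1, [0, 0, 0], [0, 0, 0]],
])

```text
t: 46.7
ee_pos: [463.5, -429.3, 20.0]
orientation: [1.45, 2.785, -0.002]
ft_force: [-4.2, -0.9, 6.3]
width: 59.4
grasp_force: 30.0
```

Call:
apply_moves([
  [-1, [0, 0, 0], [0, 0, 0]],
  [-1, [0, 0, -0.2], [0, 0, 0]],
  [-1, [0, 0, -0.6], [0, 0, 0]],
  [-1, [0, 0, -0.6], [0, 0, 0]],
  [-1, [0, 0, -0.6], [0, 0, 0]],
  [-1, [0, 0, 0], [0, 0, 0]],
])

```text
t: 47.45
ee_pos: [464.6, -429.1, 120.9]
orientation: [1.449, 2.783, -0.002]
ft_force: [0.3, -0.4, -5.8]
width: 59.5
grasp_force: 30.0
```

Run:
```python
from h import *
plan([(480,-205,118,90,-1),(480,-205,23,90,-1)])
```

```text
tilt [ 0.0035 -0.0029]
[[-1,[0.7,0.56,0.01],[0,0,np.float64(0.078)]],[-1,[0.76,0.48,0.01],[0,0,np.float64(0.078)]],[-1,[0.82,0.38,0.01],[0,0,np.float64(0.078)]],[-1,[0.85,0.27,0.01],[0,0,np.float64(0.077)]],[-1,[0.885,0.173,0.018],[0,0,np.float64(0.078)]],[-1,[0.0,-0.0,0.63],[0,0,np.float64(-0.0)]],[-1,[0.0,-0.0,0.63],[0,0,np.float64(-0.0)]],[-1,[0.0,-0.0,0.64],[0,0,np.float64(-0.0)]]]
end [ 480. -205.   23.] 90.0 8
```

Call:
apply_moves([
  [-1, [0.7, 0.56, 0], [0, 0, 0.078]],
  [-1, [0.76, 0.48, 0], [0, 0, 0.078]],
  [-1, [0.82, 0.38, 0], [0, 0, 0.078]],
  [-1, [0.85, 0.27, 0], [0, 0, 0.077]],
  [-1, [0.885, 0.173, 0], [0, 0, 0.078]],
  [-1, [0, 0, 0], [0, 0, 0]],
  [-1, [0, 0, 0.6], [0, 0, 0]],
  [-1, [0, 0, 0.6], [0, 0, 0]],
])

```text
t: 48.45
ee_pos: [478.7, -204.5, 57.4]
orientation: [2.221, 2.222, 0.0]
ft_force: [-0.6, 0.1, -6.3]
width: 59.3
grasp_force: 30.0
```

Call:
apply_moves([
  [-1, [0, 0, 0.5], [0, 0, 0]],
  [-1, [0, 0, 0.2], [0, 0, 0]],
  [-1, [0, 0, 0], [0, 0, 0]],
  [-1, [0, 0, 0], [0, 0, 0]],
])

```text
t: 48.95
ee_pos: [479.3, -204.6, 24.2]
orientation: [2.221, 2.22, 0.001]
ft_force: [0.0, 0.2, -4.4]
width: 59.6
grasp_force: 30.0
```

Call:
apply_moves([
  [-1, [0, 0, 0.05], [0, 0, 0]],
  [-1, [0, 0, 0.03], [0, 0, 0]],
  [-1, [0, 0, 0], [0, 0, 0]],
  [0.75, [0, 0, 0], [0, 0, 0]],
  [0.75, [0, 0, 0], [0, 0, 0]],
  [0.75, [0, 0, 0], [0, 0, 0]],
  [0.75, [0, 0, -0.5], [0, 0, 0]],
  [0.75, [0, 0, -1], [0, 0, 0]],
])

```text
t: 49.95
ee_pos: [477.4, -203.6, 93.8]
orientation: [-2.219, -2.218, 0.002]
ft_force: [0.0, 0.1, -0.3]
width: 76.7
grasp_force: 0.0
```

Call:
apply_moves([
  [0.75, [0, 0, -0.5], [0, 0, 0]],
  [0.75, [0, 0, 0], [0, 0, 0]],
])

```text
t: 50.2
ee_pos: [480.1, -204.8, 121.3]
orientation: [2.219, 2.218, 0.002]
ft_force: [0.9, -0.2, -0.5]
width: 76.6
grasp_force: 0.0
```

Run:
```python
from h import *
snap()
gears()
plan([(543,-427,120,90,0.75),(543,-427,18,90,0.75,45)])
```

```text
top 0.69 [425. 162. 443. 179.] 206 mid [ 543. -423.   24.]
top 0.48 [338. 180. 353. 199.] 187 mid [ 480. -101.   24.]
top pt [340.7 189.5] 0.61 [477. -87.   4.]
top pt [434.6 167.6] 0.58 [ 554. -430.    4.]
scene 0.93 [281. 198. 302. 228.] 453 mid [ 479. -105.   24.]
scene 0.86 [197. 156. 217. 180.] 395 mid [ 545. -427.   24.]
scene 0.81 [256. 181. 280. 206.] 401 mid [ 478. -208.   24.]
scene pt [269.7 196.2] 0.96 [ 474. -210.    4.]
scene pt [210.6 172.3] 0.91 [ 542. -424.    4.]
scene pt [292.4 216.2] 0.6 [ 477. -102.    4.]
tilt [-0.0021  0.001 ]
[[0.75,[-0.74,0.22,-0.01],[0,0,np.float64(-0.0)]],[0.75,[-0.74,0.22,-0.0],[0,0,np.float64(-0.0)]],[0.75,[-0.75,0.22,-0.01],[0,0,np.float64(-0.0)]],[0.75,[-0.74,0.21,-0.0],[0,0,np.float64(-0.0)]],[0.75,[-0.75,0.22,-0.01],[0,0,np.float64(-0.0)]],[0.75,[-0.742,0.211,-0.004],[0,0,np.float64(-0.0)]],[0.75,[-0.0,0.0,0.68],[0,0,np.float64(-0.0)]],[0.75,[-0.0,0.0,0.68],[0,0,np.float64(-0.0)]]]
[[0.75,[-0.0,0.0,0.68],[0,0,np.float64(-0.0)]]]
end [ 543. -427.   18.] 90.0 9
```

Call:
apply_moves([
  [0.75, [-0.74, 0.22, 0], [0, 0, 0]],
  [0.75, [-0.74, 0.22, 0], [0, 0, 0]],
  [0.75, [-0.74, 0.22, 0], [0, 0, 0]],
  [0.75, [-0.74, 0.22, 0], [0, 0, 0]],
  [0.75, [-0.74, 0.22, 0], [0, 0, 0]],
  [0.75, [-0.72, 0.21, 0], [0, 0, 0]],
  [0.75, [0, 0, 0], [0, 0, 0]],
  [0.75, [0, 0, 0.68], [0, 0, 0]],
])

```text
t: 51.5
ee_pos: [545.2, -426.0, 86.6]
orientation: [2.22, 2.218, 0.001]
ft_force: [0.1, -0.2, -0.4]
width: 76.9
grasp_force: 0.0
```

Call:
apply_moves([
  [0.75, [0, 0, 0.68], [0, 0, 0]],
  [0.75, [0, 0, 0.65], [0, 0, 0]],
  [0.75, [0, 0, 0], [0, 0, 0]],
  [0.75, [0, 0, 0], [0, 0, 0]],
  [-1, [0, 0, 0], [0, 0, 0]],
  [-1, [0, 0, 0], [0, 0, 0]],
  [-1, [0, 0, 0], [0, 0, 0]],
  [-1, [0, 0, 0], [0, 0, 0]],
])

```text
t: 52.5
ee_pos: [545.1, -425.7, 20.5]
orientation: [2.22, 2.219, 0.001]
ft_force: [0.0, 0.5, 6.6]
width: 59.6
grasp_force: 30.0
```

Call:
apply_moves([
  [-1, [0, 0, -0.2], [0, 0, 0]],
  [-1, [0, 0, -0.6], [0, 0, 0]],
  [-1, [0, 0, -0.6], [0, 0, 0]],
  [-1, [0, 0, -0.6], [0, 0, 0]],
  [-1, [0, 0, 0], [0, 0, 0]],
])

```text
t: 53.12
ee_pos: [545.1, -426.1, 121.3]
orientation: [2.219, 2.218, 0.001]
ft_force: [-0.1, 0.7, -4.6]
width: 59.8
grasp_force: 30.0
```

Run:
```python
from h import *
plan([(395,-150,118,90,-1,40),(395,-150,23,90,-1,40)])
```

```text
tilt [ 0.003  -0.0026]
[[-1,[0.69,-0.38,0.01],[0,0,np.float64(-0.0)]],[-1,[0.69,-0.38,0.01],[0,0,np.float64(-0.0)]],[-1,[0.69,-0.37,0.01],[0,0,np.float64(-0.0)]],[-1,[0.69,-0.38,0.01],[0,0,np.float64(-0.0)]],[-1,[0.69,-0.37,0.01],[0,0,np.float64(-0.0)]],[-1,[0.69,-0.38,0.01],[0,0,np.float64(-0.0)]],[-1,[0.69,-0.37,0.0],[0,0,np.float64(-0.0)]],[-1,[0.691,-0.375,0.007],[0,0,np.float64(-0.0)]]]
[[-1,[-0.0,-0.0,0.63],[0,0,np.float64(-0.0)]],[-1,[-0.0,-0.0,0.63],[0,0,np.float64(-0.0)]],[-1,[-0.0,-0.0,0.64],[0,0,np.float64(-0.0)]]]
end [ 395. -150.   23.] 90.0 11
```

Call:
apply_moves([
  [-1, [0.69, -0.38, 0], [0, 0, 0]],
  [-1, [0.69, -0.38, 0], [0, 0, 0]],
  [-1, [0.69, -0.37, 0], [0, 0, 0]],
  [-1, [0.69, -0.38, 0], [0, 0, 0]],
  [-1, [0.69, -0.37, 0], [0, 0, 0]],
  [-1, [0.69, -0.38, 0], [0, 0, 0]],
  [-1, [0.69, -0.37, 0], [0, 0, 0]],
  [-1, [0.69, -0.375, 0], [0, 0, 0]],
])

```text
t: 54.12
ee_pos: [392.3, -147.8, 118.0]
orientation: [-2.221, -2.219, 0.001]
ft_force: [-0.4, 0.5, -4.3]
width: 59.8
grasp_force: 30.0
```

Call:
apply_moves([
  [-1, [0, 0, 0], [0, 0, 0]],
  [-1, [0, 0, 0], [0, 0, 0]],
  [-1, [0, 0, 0.63], [0, 0, 0]],
  [-1, [0, 0, 0.63], [0, 0, 0]],
  [-1, [0, 0, 0.5], [0, 0, 0]],
  [-1, [0, 0, 0.16], [0, 0, 0]],
  [-1, [0, 0, 0], [0, 0, 0]],
  [-1, [0, 0, 0], [0, 0, 0]],
])

```text
t: 55.12
ee_pos: [394.8, -149.6, 23.7]
orientation: [2.221, 2.22, 0.001]
ft_force: [0.1, 0.5, -4.9]
width: 59.3
grasp_force: 30.0
```

Call:
apply_moves([
  [-1, [0, 0, 0.04], [0, 0, 0]],
  [-1, [0, 0, 0.03], [0, 0, 0]],
  [-1, [0, 0, 0], [0, 0, 0]],
  [0.75, [0, 0, 0], [0, 0, 0]],
  [0.75, [0, 0, 0], [0, 0, 0]],
  [0.75, [0, 0, 0], [0, 0, 0]],
  [0.75, [0, 0, -0.5], [0, 0, 0]],
  [0.75, [0, 0, -1], [0, 0, 0]],
])

```text
t: 56.12
ee_pos: [392.8, -148.6, 94.1]
orientation: [-2.219, -2.218, 0.003]
ft_force: [0.9, -0.2, -0.7]
width: 76.7
grasp_force: 0.0
```

Call:
apply_moves([
  [0.75, [0, 0, -1], [0, 0, 0]],
  [0.75, [-0.8, 0, -0.5], [0, 0, 0]],
  [0.75, [-0.8, 0, 0], [0, 0, 0]],
  [0.75, [-0.8, 0, 0], [0, 0, 0]],
  [0.75, [-0.8, 0, 0], [0, 0, 0]],
  [0.75, [-0.8, 0, 0], [0, 0, 0]],
  [0.75, [0, 0, 0], [0, 0, 0]],
  [0.75, [0, 0, 0], [0, 0, 0]],
])

```text
t: 57.12
ee_pos: [393.4, -348.4, 169.1]
orientation: [-2.221, -2.219, -0.0]
ft_force: [-0.2, 0.7, 0.8]
width: 77.0
grasp_force: 0.0
```

Run:
```python
from h import *
snap();print(pose()[0])
gears()
s=CAM["scene"]["pixels"];t=CAM["top"]["pixels"]
cv2.imwrite("pics/fin.png",np.vstack([s[100:400,130:530],t[100:270,170:570]]))
```

```text
[ 393.69444771 -347.94268236  169.33675631]
top 0.69 [352. 201. 369. 221.] 220 mid [ 394. -148.   24.]
top 0.63 [335. 182. 356. 198.] 203 mid [ 481. -100.   24.]
top 0.62 [351. 178. 371. 198.] 208 mid [ 480. -162.   24.]
top pt [362.1 207.6] 0.76 [ 411. -164.    4.]
top pt [290.3 131.9] 0.7 [689.  93.   4.]
top pt [359.1 187.2] 0.56 [ 485. -154.    4.]
top pt [342.6 188.3] 0.52 [481. -94.   4.]
scene 0.96 [292. 175. 313. 203.] 421 mid [ 393. -150.   24.]
scene 0.89 [281. 202. 306. 224.] 401 mid [ 478. -105.   24.]
scene 0.87 [267. 186. 289. 215.] 342 mid [ 478. -171.   24.]
scene pt [292.7 215.2] 0.86 [ 474. -104.    4.]
scene pt [279.4 204.3] 0.74 [ 474. -164.    4.]
scene pt [301.6 195.6] 0.68 [ 404. -148.    4.]
scene pt [400.9 272.5] 0.38 [404. 232.   4.]
```

View pics/fin.png

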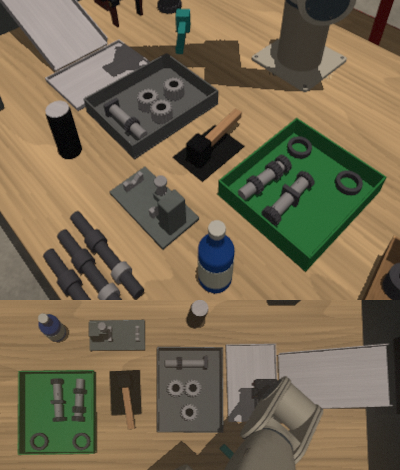

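```bash
python3 -c "
from workcell import ctrl
print(ctrl.close_job())"
```

```text
the job is handed in; nothing more can be done
None
```

The job is handed in: the shaft was marked by the mallet, it and all three gears are in the tote, and the mallet's head is back on its pad; no result of the judging was returned.

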